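# Fetch the blue kit cases from the carousel and put the returned case away

## Task

Get today's kits out for the cytometer: take every blue-lidded case out of the kit carousel, turning it by the bar grip on its hub to bring each case round to the open slot at the front, and stack them squarely, one upon the other, in a single upright column on the black pad of the steel tray, long sides in line with the pad. Put the orange-lidded case that was returned to the bench into the empty yellow bay of the carousel, lying flat on the bay's floor and pointing at the hub like the others. Leave the orange-lidded case that is already in the carousel in its bay, and do not disturb the other things on the bench.

Things in the scene. Friction and masses are not known exactly. Their poses are not given: they have to be found in the camera images.
- front_index (a point): Black index mark at the front of the fixed carousel housing, at the drum's rim: 172 mm from the turning axis, 53 mm above the bench; own +x points to the axis. The housing is a white box 370 x 370 mm, 45 mm high, under a clear cover: roof 116 to 120 mm above the bench, walls at left, right and back, front open.
- cover_slot (a point): Middle of the inner end of the only slot in the clear roof, 52 mm from the turning axis, 120 mm above the bench. The slot is 166 mm wide and runs from here out to the front edge, centred on the index mark. Only a case whose bay is turned to the front, within about 7 degrees, can be taken out or put in there, straight up or down.
- grip_bar (a point): Centre of the black bar grip on top of the carousel hub, on the vertical turning axis, 149 mm above the bench. The bar is 84 mm long along its own x, 18 mm wide along its own y, 38 mm tall (from 130 to 168 mm above the bench, 10 mm clear over the roof) and turns with the drum. Either end of the bar may face the front.
- return_bay (a point): Middle of the floor (yellow, like its end stop) of the empty return bay: 116 mm from the axis, 53 mm above the bench, own +x points to the axis. Six bays, 60 degrees apart; a case lies with its length along the radius, centred so, between the hub (radius 56 mm, 87 mm above the bench) and an end stop (11 mm high, 165 mm from the axis). Fins 42 mm high part the bays, 56 to 90 mm from the axis.
- carousel (a joint): Turn of the drum (grey disc, radius 172 mm) since the start, rad, counter-clockwise from above positive. No practical limit either way, no detents; it stays where it is left (friction about 0.06 N m).
- tray_pad (a point): Centre of the black pad on the floor of the steel tray, on the floor's upper side, 6 mm above the bench. The tray is loose, 0.9 kg, 200 mm along its own x by 160 mm along its own y, with a rim 14 mm above the bench all round; the pad is 100 mm (own x) by 64 mm (own y) and flush.
- blue1_mid (a point): Centre (half-way up) of a closed kit case with a blue lid: 92 mm long (own x), 56 mm wide (own y), 52 mm high (own z up), white below, 0.15 to 0.31 kg, flat top and bottom. Starts in a bay of the carousel; three or all four blue cases are present.
- blue2_mid (a point): Centre (half-way up) of a closed kit case with a blue lid: 92 mm long (own x), 56 mm wide (own y), 52 mm high (own z up), white below, 0.15 to 0.31 kg, flat top and bottom. Starts in a bay of the carousel; three or all four blue cases are present.
- blue3_mid (a point): Centre (half-way up) of a closed kit case with a blue lid: 92 mm long (own x), 56 mm wide (own y), 52 mm high (own z up), white below, 0.15 to 0.31 kg, flat top and bottom. Starts in a bay of the carousel; three or all four blue cases are present.
- blue4_mid (a point): Centre (half-way up) of a closed kit case with a blue lid: 92 mm long (own x), 56 mm wide (own y), 52 mm high (own z up), white below, 0.15 to 0.31 kg, flat top and bottom. Starts in a bay of the carousel; three or all four blue cases are present.
- orange1_mid (a point): Centre (half-way up) of a closed kit case like the blue ones but with an orange lid, in a bay of the carousel. It stays there.
- returned_mid (a point): Centre (half-way up) of the returned kit case: like the others (92 x 56 x 52 mm, 0.15 to 0.31 kg) with an orange lid, standing upright on the open bench beyond the tray, to the robot's right. It belongs in the return bay.
- tube_rack_c (a point): Centre of the underside of a bystander: black tube rack, 168 x 88 x 45 mm, with a few tubes in it up to 64 mm high. Leave it alone.
- wash_bottle_c (a point): Centre of the underside of a bystander: white wash bottle with red cap, 64 mm across, 170 mm tall. Leave it alone.
- sharps_jar_c (a point): Centre of the underside of a bystander: yellow jar with red cap, 84 mm across, 130 mm tall. Leave it alone.
- buffer_bottle_c (a point): Centre of the underside of a bystander: amber bottle, 60 mm across, 120 mm tall. Leave it alone.
Things that resemble listed ones, but are neither listed nor needed, are in the scene too. What is shaped like the part that bears orange1_mid but purple is not meant.

How it is judged:
By the outcome, as a careful person would: the job done as asked, in the order asked, and still so for the second after the job is handed in, with the robot touching nothing.
Of blue1, blue2, blue3, blue4 only 3 to 4 are there at a start; the rules pass over those that are not, and their reading is None.
At some moment in a run one of returned may be knocked a few centimetres aside while the robot is not near it.
Once in a run the grip may slacken for a moment while it holds something.
It also fails if it takes over 210 s, if anything falls off the work surface, if the arm or the gripper's body presses on something with over 40 N, if the wrist force passes 120 N, or if a joint passes its speed limit or range.

## Robot

A 7-joint arm with a two-finger parallel gripper is mounted at the origin on the work surface. World frame = base frame: x ahead of the robot, y to its left, z up, the work surface at z = 0. Lengths are in m, angles in rad, forces in N, time in s.
With the tool pointing down it reaches from about 0.425 to 1.025 m from the base axis. Payload 9.4 kg.
Tool frame: the origin (TCP) lies at the very end of the fingers, on their centre line; the grasp point (between the pads) lies 19 mm behind it (hold_point_z is the distance from the TCP to the grasp point, in m); z points along the fingers, x is the direction in which the jaws open and shut, and the axes are right-handed (so a half turn about z gives the same grasp; the last joint's range is limited). The gripper opens to 85 mm and grips with 20 to 120 N. Pads are 22 mm wide; open, the fingers measure 114 mm over their backs; the gripper's body (76 mm by 85 mm) begins 54 mm behind the grasp point. The pads swing forward as they close: fully open they stand 13 mm farther back than shut.
Start: joints at [1.147, 0.599, -0.003, 1.599, 0.002, 0.943, -0.08], TCP at [0.246, -0.682, 0.231] pointing down, gripper open.
Joint ranges: [-2.57, 2.57], [-0.35, 1.97], [-1.29, 1.29], [0.11, 2.56], [-1.05, 4.19], [0.11, 1.86], [-2.63, 2.63]. Speed limits (rad/s): [2.22, 2.22, 3.01, 3.01, 3.14, 3.14, 3.14].

## Interface

Orientations are given as a rotation vector (axis times angle).
In Python, from plant import * gives the robot as it stands. The module is installed in compiled form; this text tells all that it offers.
- The arm moves only by the tool send_rows, never from a script. Its argument "deltas" is a list that holds one entry, the list of rows, each a list of 5 numbers: the finger opening in mm, from 0 to 85.4, then the shift along the tool's x, y, z in mm, then the turn about the tool's z in degrees. In form: [[[jaw, x, y, z, turn], ...]]. A call has 1 to 12 rows; each row is the pose to reach, as a shift and turn from the pose commanded when the call began, along the tool's axes at that moment; what a row does not reach only later rows make up. A row lasts 1/8 s, in which the tool goes at most 62.5 mm and 10.7 degrees, less where a joint would pass 70% of its speed; a pose out of reach is approached as far as the arm can. A call with a gripper value outside its range is refused whole. The fingers move at their own pace and stop on an object; "grip_force" is the grip in N (left out, the last holds). Time passes only in rows, so rows that repeat a pose let the fingers close. It gives the time, the measured TCP pose, the force and the opening at its end, in the units of the state.
- get_obs(): the state, without advancing time (a new reading comes with each control period).
- grab_frame(name): name is "scene" or "top" or "wrist"; returns the picture (400x640x3 uint8, blue, green, red); there is no depth.
- get_calibration(name): a dict with "camera_matrix" (3x3 intrinsics, pixels), "rvec" (rotation vector, rad) and "tvec" (3), from world to camera coordinates, as OpenCV has them. Camera axes: x right, y down, z forward; pixel columns grow to the right and rows downward; lengths in m; the calibration is good to about 2 mm. A picture is of the moment at which its call begins: read the wrist's pose just before it. get_calibration takes no time and is no camera call; for the wrist camera it gives the pose at the moment of the call.
- finish_job(): hands the job in, once; it reports no verdict.
Trained networks look in the newest picture that a camera, given by its name, has taken for a name from the list of things; names that differ only in an ending like _2 or _b are one class to them, and where a whole thing is asked for, a point or a joint stands for the part that bears it (a point fixed in the world has none). Each returns a list of dicts, best first, with "confidence" (0 to 1); they miss things now and then, are a little off and sometimes report something else, mostly with a low value. They report only what shows in the picture. A call takes as long as a camera call. They do not tell look-alikes from the thing itself.
- masks_of(camera, name): "pixels" (400x640 bool, what is visible of it) and "box" ([left, top, right, bottom] in pixels, round what is visible of it).
The state is a dict: "time": time; "joint_pos": joint angles; "qvel": joint speeds; "effort": joint torques, N m; "ee_pos": TCP position; "tcp_rot": TCP orientation; "force": force on the tool from outside, world axes, zero at the start; "moment": the same for the moment, N m; "opening": opening from 0.0 (shut) to 1.0 (fully open).
Only numpy, scipy, OpenCV 4.12 (cv2) and the standard library are available. Lean on these libraries where they do the work, as an engineer would, in place of code of your own. Each camera call takes 0.05 s, during which the arm holds its last target.

## Working session

There is one attempt and no reset: what is moved stays moved. The work goes in short steps, Python scripts to look and compute and a tool call to move; the robot and the scene stay as the last step left them, time stands still between calls to the robot, and variables do not carry over. Pictures are saved under pics/ and viewed, and the job is handed in when it is done.

Besides the shell and the picture viewer there is one more tool, called after "Request:" by a JSON object that holds its "name" and its "arguments", one argument or row to a line. send_rows: Moves the arm, as the interface text tells. Its arguments: {"type":"object","properties":{"deltas":{"type":"array","items":{"type":"array","items":{"type":"array","items":{"type":"number"}}}},"grip_force":{"type":"number"}},"required":["deltas"]}

```bash
mkdir -p pics
cat > h.py <<'E'
from plant import *
import numpy as np, cv2
from scipy.spatial.transform import Rotation as R
def cal(n):
    c=get_calibration(n); K=np.array(c["camera_matrix"],float); r=R.from_rotvec(np.ravel(c["rvec"])).as_matrix(); t=np.ravel(c["tvec"]).astype(float)
    return K,r,t
def px2z(c,u,v,z):
    K,r,t=c; d=r.T@np.linalg.inv(K)@np.array([u,v,1.]); o=-r.T@t
    return o+d*(z-o[2])/d[2]
def proj(c,p):
    K,r,t=c; q=K@(r@np.asarray(p,float)+t); return q[:2]/q[2]
def snap(n,f):
    im=np.ascontiguousarray(grab_frame(n)); cv2.imwrite("pics/"+f,im); return im
E
python3 - <<'E'
from h import *
o=get_obs(); print(o)
for n in("scene","top","wrist"):
    snap(n,n+"0.png"); c=cal(n); print(n,-c[1].T@c[2],c[0][0,0])
E
```

```text
{'time': 0.0, 'joint_pos': array([ 1.14730945,  0.60014289, -0.00252781,  1.60013925,  0.00177961,
        0.94291132, -0.07977771]), 'qvel': array([-0.00062293,  0.00059697,  0.00079165,  0.00194145, -0.00055431,
        0.00044703,  0.00037724]), 'effort': array([-2.70307974e-04, -7.76447868e+01,  1.56469066e+00, -2.58008838e+01,
        1.23036848e-02,  9.01778141e-03, -4.06407196e-06]), 'ee_pos': array([ 0.24622695, -0.68139435,  0.230401  ]), 'tcp_rot': array([-2.57078082e+00,  1.80434162e+00,  2.17187987e-03]), 'force': array([ 0.04126007, -0.65926199, -0.31098099]), 'moment': array([ 0.03806284, -0.03061488, -0.00367671]), 'opening': 1.0031075969898287}
scene [1.04920922 0.5569395  1.21216055] 407.47785873512885
top [ 3.71237221e-01 -8.23315386e-04  1.64641809e+00] 419.1327812160506
wrist [ 0.31091074 -0.65855019  0.37280567] 320.6018134832673
```

View pics/scene0.png

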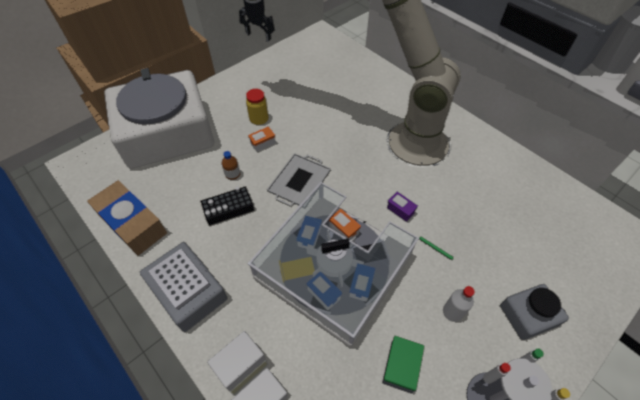

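View pics/top0.png

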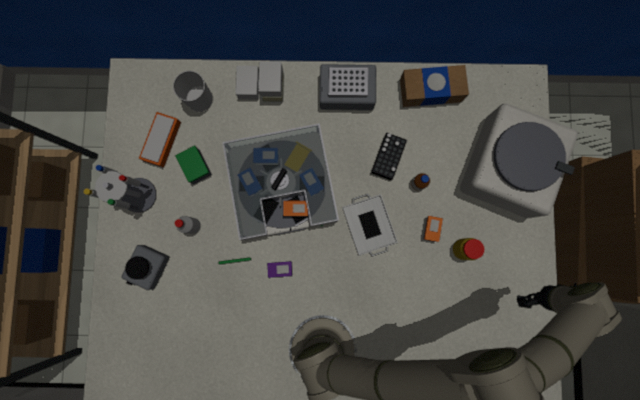

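View pics/wrist0.png

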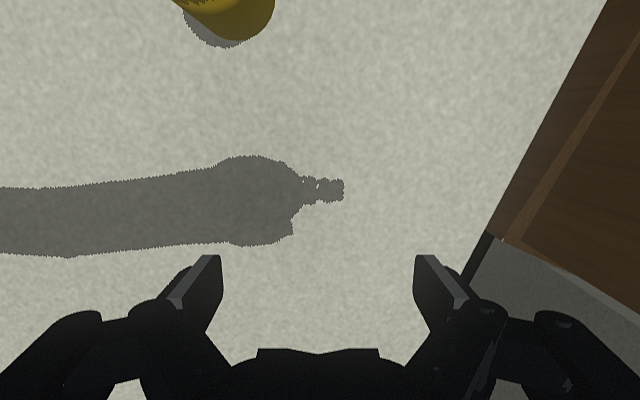

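Run:
```python
from h import *
im=cv2.imread("pics/top0.png")
cv2.imwrite("pics/top0c.png",cv2.resize(im[115:285,210:450],None,fx=3.3,fy=3.3,interpolation=cv2.INTER_CUBIC))
im=cv2.imread("pics/scene0.png")
cv2.imwrite("pics/sc0c.png",cv2.resize(im[120:350,230:430],None,fx=2.6,fy=2.6,interpolation=cv2.INTER_CUBIC))
c=cal("top")
for cam in("top",):
  grab_frame(cam)
  for n,z in(("front_index",.053),("grip_bar",.168),("return_bay",.053),("tray_pad",.006),("blue1_mid",.105),("orange1_mid",.105),("returned_mid",.052),("tube_rack_c",.045),("sharps_jar_c",.13),("buffer_bottle_c",.12),("wash_bottle_c",.17)):
    for m in masks_of(cam,n)[:6]:
        ys,xs=np.nonzero(m["pixels"]); 
        if len(xs)<3: print(n,"tiny");continue
        (cx,cy),wh,a=cv2.minAreaRect(np.c_[xs,ys].astype(np.float32))
        print(n,round(m["confidence"],2),m["box"],len(xs),(round(cx,1),round(cy,1)),px2z(c,cx,cy,z).round(3),np.round(wh,1),round(a,1))
print(get_obs()["time"])
```

```text
front_index 0.98 [225.7, 124.2, 337.5, 242.1] 8362 (280.0, 182.4) [0.63  0.175 0.053] [101.5 101.1] 79.4
grip_bar 0.96 [263.3, 171.3, 309.4, 229.1] 1263 (283.4, 198.6) [0.553 0.148 0.168] [58.3 43.8] 79.7
return_bay 0.64 [262.1, 167.8, 312.3, 230.3] 1306 (283.0, 198.1) [0.569 0.161 0.053] [59.7 44.8] 79.7
orange1_mid 0.89 [281.0, 199.6, 308.8, 217.7] 335 (295.5, 208.0) [0.526 0.109 0.105] [14. 23.] 90.0
orange1_mid 0.8 [267.3, 265.3, 295.8, 277.1] 324 (280.5, 269.0) [0.302 0.158 0.105] [14. 23.] 90.0
returned_mid 0.77 [422.8, 216.4, 444.4, 242.8] 426 (432.7, 228.8) [ 0.462 -0.41   0.052] [18.2 24.6] 8.1
tube_rack_c 0.91 [375.8, 133.3, 405.4, 184.6] 998 (389.0, 156.3) [ 0.741 -0.246  0.045] [23.2 44.3] 20.0
tube_rack_c 0.64 [420.2, 218.1, 444.2, 243.8] 396 (432.7, 228.7) [ 0.463 -0.412  0.045] [17.  24.3] 8.7
sharps_jar_c 0.94 [447.9, 240.0, 485.1, 261.7] 594 (468.0, 249.0) [ 0.387 -0.516  0.13 ] [22. 32.] 90.0
buffer_bottle_c 0.63 [409.6, 172.6, 430.2, 188.6] 264 (420.3, 181.7) [ 0.63  -0.349  0.12 ] [15.6 19.1] 45.0
wash_bottle_c 0.63 [176.1, 219.3, 199.5, 231.7] 368 (187.5, 224.5) [0.454 0.484 0.17 ] [17. 25.] 90.0
0.75
```

View pics/top0c.png

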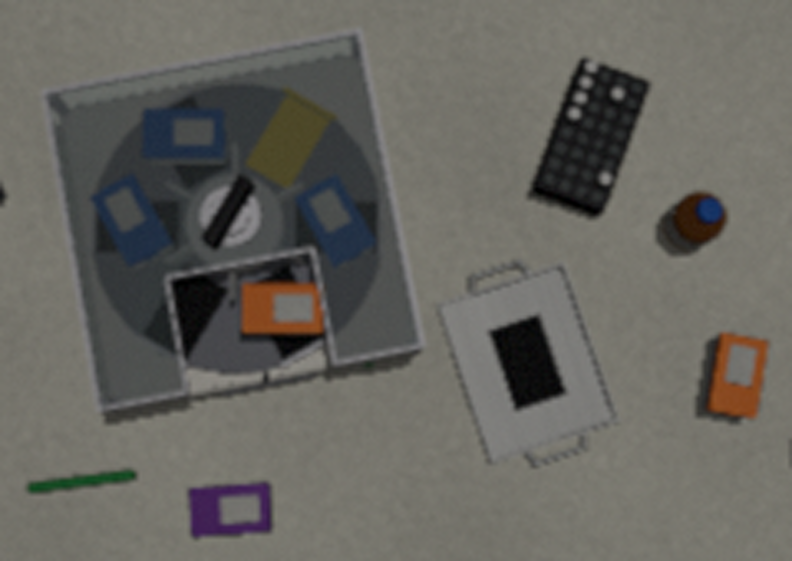

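View pics/sc0c.png

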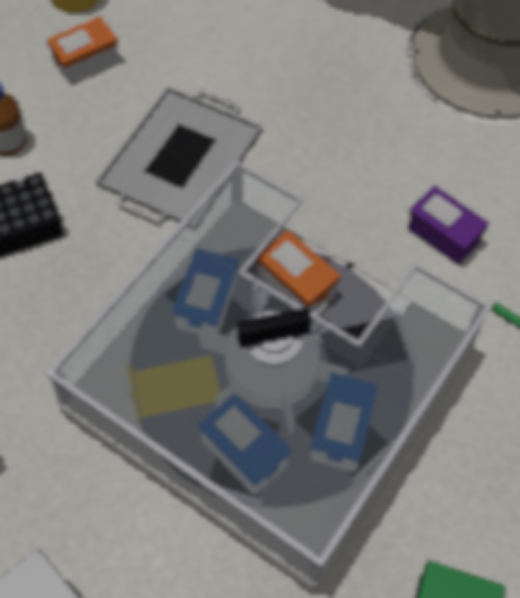

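```bash
cat >> h.py <<'E'
def go(p,yaw=None,o=None):
    "tool shift mm and turn deg to reach world p with tool x along yaw (deg, mod 180)"
    o=o or get_obs(); M=R.from_rotvec(o["tcp_rot"]).as_matrix()
    s=M.T@(np.asarray(p)-o["ee_pos"])*1000
    y0=np.degrees(np.arctan2(M[1,0],M[0,0])); tr=0
    if yaw is not None:
        d=(yaw-y0+90)%180-90; tr=-d   # tool z down
    return s.round(1),round(tr,1),round(y0,1),o["joint_pos"].round(2)
E
python3 - <<'E'
from h import *
print(R.from_rotvec(get_obs()["tcp_rot"]).as_matrix().round(3))
c=cal("wrist"); print(c[1].round(3))
print(go([.42,.1,.40],90)); print(go([.246,-.682,.4],None))
E
```

```text
[[ 0.34 -0.94 -0.  ]
 [-0.94 -0.34 -0.  ]
 [ 0.    0.   -1.  ]]
[[ 0.34  -0.94  -0.001]
 [-0.906 -0.328  0.27 ]
 [-0.254 -0.091 -0.963]]
(array([-676.3, -429. , -168.8]), np.float64(19.9), np.float64(-70.1), array([ 1.15,  0.6 , -0.  ,  1.6 ,  0.  ,  0.94, -0.08]))
(array([   0. ,    0.4, -168.7]), 0, np.float64(-70.1), array([ 1.15,  0.6 , -0.  ,  1.6 ,  0.  ,  0.94, -0.08]))
```

Request:
{"name": "send_rows", "arguments": {
  "deltas": [
    [[85, 0, 0, -60, 0], [85, -40, -25, -110, 2], [85, -90, -57, -150, 4], [85, -145, -92, -169, 6], [85, -200, -127, -169, 8], [85, -253, -160, -169, 10], [85, -306, -194, -169, 12], [85, -359, -228, -169, 14], [85, -412, -261, -169, 16], [85, -465, -295, -169, 18], [85, -518, -329, -169, 20], [85, -570, -362, -169, 20]]
  ]
}}

```text
time: 2.25
ee_pos: [0.3882, -0.0427, 0.4008]
tcp_rot: [-2.218, 2.224, -0.002]
force: [0.9, -0.5, -1.0]
opening: 1.0
```

Run:
```python
from h import *
o=get_obs();print(o["time"],o["ee_pos"],go([.42,.1,.40],90))
```

```text
2.25 [ 0.38824681 -0.04272309  0.40075278] (array([-142.8,  -31.3,    0.7]), np.float64(-0.2), np.float64(-90.2), array([ 0.36,  0.01, -0.4 ,  2.04,  0.  ,  1.09, -1.61]))
```

Request:
{"name": "send_rows", "arguments": {
  "deltas": [
    [[85, -50, -10, 0, 0], [85, -100, -20, 0, 0], [85, -150, -31, 0, 0], [85, -190, -31, 0, 0], [85, -190, -31, 0, 0], [85, -190, -31, 0, 0]]
  ]
}}

```text
time: 3.0
ee_pos: [0.4196, 0.1446, 0.4002]
tcp_rot: [2.218, -2.224, 0.001]
force: [0.5, 0.6, -0.2]
opening: 0.995
```

Run:
```python
from h import *
o=get_obs();print(o["time"],o["ee_pos"])
snap("wrist","w1.png")
```

```text
3.0 [0.41956352 0.14462828 0.40020223]
```

View pics/w1.png

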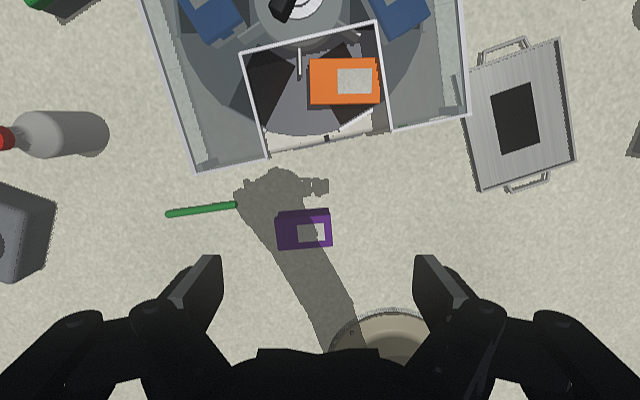

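Request:
{"name": "send_rows", "arguments": {
  "deltas": [
    [[85, 0, -50, 0, 0], [85, 0, -100, -20, 0], [85, 0, -150, -40, 0], [85, 0, -180, -40, 0], [85, 0, -180, -40, 0], [85, 0, -180, -40, 0]]
  ]
}}

```text
time: 3.8
ee_pos: [0.599, 0.144, 0.44]
tcp_rot: [2.217, -2.224, -0.0]
force: [-0.4, -0.2, 0.2]
opening: 0.996
```

Run:
```python
from h import *
o=get_obs();print(o["time"],o["ee_pos"])
snap("wrist","w2.png")
```

```text
3.8 [0.59897363 0.14401729 0.44002463]
```

View pics/w2.png

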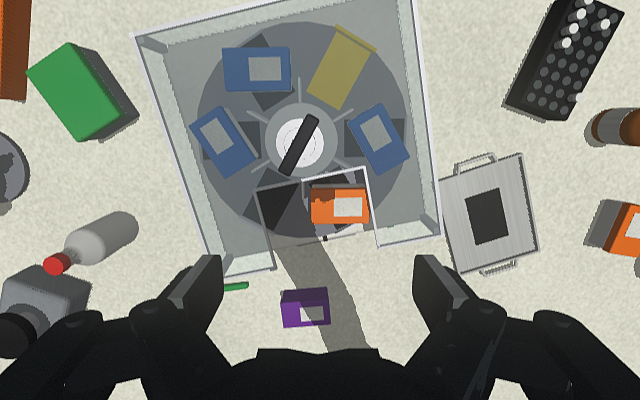

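```bash
cat >> h.py <<'E'
def rect(mask,c,z):
    cs,_=cv2.findContours(mask.astype(np.uint8),cv2.RETR_EXTERNAL,cv2.CHAIN_APPROX_NONE)
    k=max(cs,key=cv2.contourArea)[:,0,:]
    P=np.array([px2z(c,u,v,z)[:2] for u,v in k])*1000
    (cx,cy),(w,h),a=cv2.minAreaRect(P.astype(np.float32))
    if w<h: w,h,a=h,w,a+90
    return np.round([cx,cy,w,h,(a+90)%180-90],1)
E
python3 - <<'E'
from h import *
im=cv2.imread("pics/w2.png")
cv2.imwrite("pics/w2c.png",cv2.resize(im[0:280,130:450],None,fx=2.1,fy=2.1,interpolation=cv2.INTER_CUBIC))
c=cal("wrist"); grab_frame("wrist")
for n,z in(("grip_bar",.168),("return_bay",.053),("tray_pad",.006),("blue1_mid",.105),("orange1_mid",.105),("returned_mid",.052),("front_index",.05)):
    for m in masks_of("wrist",n)[:5]:
        print(n,round(m["confidence"],2),np.round(m["box"]),m["pixels"].sum(),rect(m["pixels"],c,z))
hsv=cv2.cvtColor(im,cv2.COLOR_BGR2HSV)
for nm,lo,hi,z in(("blue",(100,90,40),(118,255,255),.105),("orange",(5,170,120),(16,255,255),.105),("yellow",(20,90,60),(32,255,255),.053)):
    mk=cv2.inRange(hsv,lo,hi); mk=cv2.morphologyEx(mk,cv2.MORPH_CLOSE,np.ones((5,5)))
    n,l,st,_=cv2.connectedComponentsWithStats(mk)
    for i in range(1,n):
        if st[i,4]>300: print(nm,st[i],rect(l==i,c,z))
E
```

```text
grip_bar 0.62 [257. 113. 368. 237.] 5564 [545.3 147.8 143.9  83.3 -78.1]
return_bay 0.91 [257. 113. 366. 239.] 5536 [509.6 148.  182.9 107.4 -77.6]
return_bay 0.36 [132.   0. 443. 280.] 57190 [623.7 173.7 425.8 425.7 -77.9]
tray_pad 0.78 [436. 156. 536. 273.] 9192 [ 478.1 -176.9  240.   165.8   19.4]
orange1_mid 0.81 [285. 288. 329. 328.] 1864 [352.5 165.3  86.1  76.4 -84.8]
orange1_mid 0.73 [312. 184. 370. 222.] 2297 [534.6 110.2  91.1  64.  -88.6]
returned_mid 0.86 [587. 199. 640. 259.] 2293 [ 473.  -389.4  102.7   94.3   79.7]
returned_mid 0.31 [258. 114. 366. 238.] 5542 [509.4 148.3 185.6 108.4 -77.9]
front_index 0.68 [129.   1. 444. 279.] 57586 [623.4 173.2 429.1 427.8 -77.9]
blue [ 222   47   69   44 2108] [727.7 228.4  92.7  55.2  89.8]
blue [ 348  103   62   73 1722] [630.9  54.6  91.3  55.6  30.9]
blue [ 189  106   67   72 1793] [627.3 284.   91.   58.2  30.9]
orange [ 311  189   58   35 1143] [529.5 110.1  89.6  54.8  89.9]
orange [609 204  31  54 789] [ 487.5 -357.2   83.2   52.6   -9.5]
yellow [ 307   24   70   86 2859] [733.8 111.4 103.7  70.5 -29.1]
```

View pics/w2c.png

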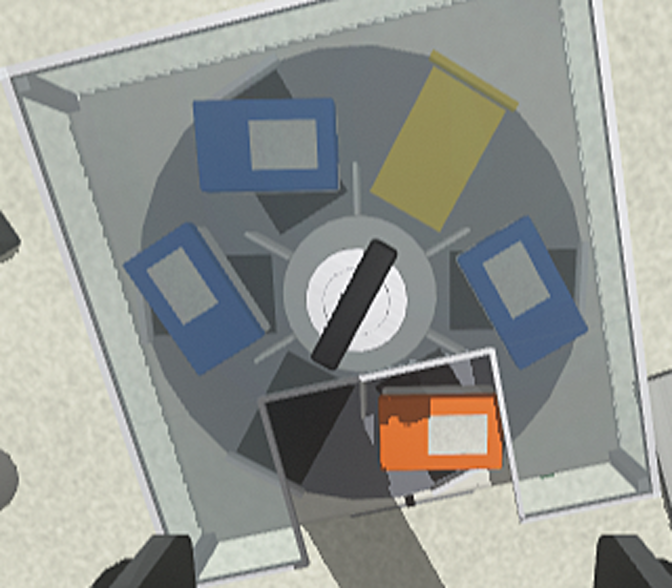

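Run:
```python
from h import *
im=cv2.imread("pics/w2.png"); c=cal("wrist")
for u,v in((325.2,238),): print("idx",px2z(c,u,v,.053))
g=cv2.cvtColor(im,cv2.COLOR_BGR2GRAY)
mk=np.zeros_like(g); mk[165:265,445:530]=(g[165:265,445:530]<70)*255
n,l,st,_=cv2.connectedComponentsWithStats(mk)
for i in range(1,n):
    if st[i,4]>200: print("pad",st[i],rect(l==i,c,.006))
mk=np.zeros_like(g); mk[105:185,270:325]=(g[105:185,270:325]<60)*255
n,l,st,_=cv2.connectedComponentsWithStats(mk)
for i in range(1,n):
    if st[i,4]>100: print("bar",st[i],rect(l==i,c,.168))
for p in((.4607,.1335,.053),(.6289,.1693,.168)): print(proj(c,p))
cv2.imwrite("pics/w2d.png",cv2.resize(im[140:290,420:640],None,fx=3.5,fy=3.5,interpolation=cv2.INTER_CUBIC))
```

```text
idx [0.45709684 0.13193827 0.053     ]
pad [ 465  188   44   57 1652] [ 480.3 -173.7   97.9   63.8   19.4]
bar [278 114  41  62 630] [629.6 170.4  82.6  17.5 -29. ]
[324.32406394 236.09451201]
[298.55044414 145.96584455]
```

View pics/w2d.png

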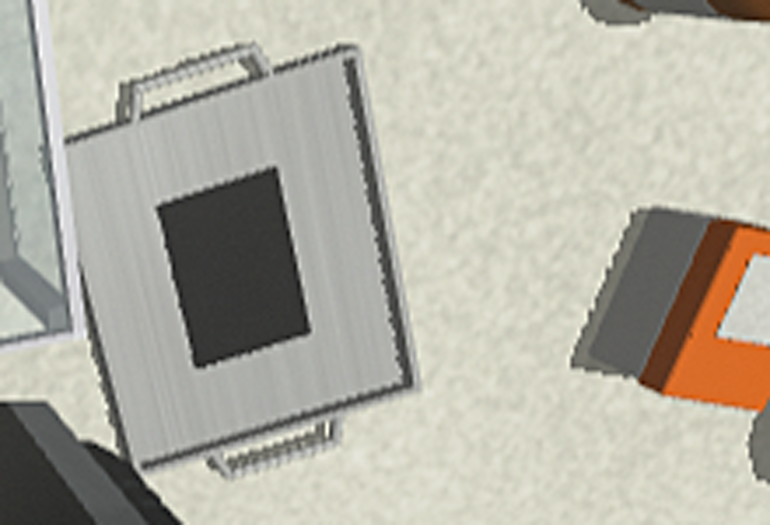

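Run:
```python
from h import *
o=get_obs();print(go([.629,.170,.20],61),o["time"])
```

```text
(array([-25.2, -29.4, 240.5]), np.float64(28.9), np.float64(-90.1), array([ 0.06,  0.35, -0.55,  1.55,  0.19,  1.3 , -2.09])) 4.25
```

Request:
{"name": "send_rows", "arguments": {
  "deltas": [
    [[85, -5, -6, 20, -10], [85, -10, -12, 40, -20], [85, -15, -18, 60, -30], [85, -20, -24, 80, -40], [85, -25, -29, 100, -50], [85, -25, -29, 120, -60], [85, -25, -29, 140, -70], [85, -25, -29, 160, -80], [85, -25, -29, 180, -90], [85, -25, -29, 200, -100], [85, -25, -29, 200, -110], [85, -25, -29, 200, -120]]
  ]
}}

```text
time: 5.75
ee_pos: [0.6287, 0.1697, 0.2399]
tcp_rot: [-3.033, -0.818, 0.001]
force: [0.1, 0.2, 0.7]
opening: 0.996
```

Request:
{"name": "send_rows", "arguments": {
  "deltas": [
    [[85, 0, 0, 0, -10], [85, 0, 0, 0, -20], [85, 0, 0, 0, -31], [85, 0, 0, 0, -31], [85, 0, 0, 0, -31]]
  ]
}}

```text
time: 6.38
ee_pos: [0.6287, 0.1697, 0.2402]
tcp_rot: [-2.712, -1.586, 0.0]
force: [1.2, 0.1, 0.2]
opening: 0.995
```

Run:
```python
from h import *
o=get_obs();print(go([.629,.170,.137],61),o["time"],o["ee_pos"])
snap("wrist","w3.png")
```

```text
(array([4.000e-01, 1.000e-01, 1.032e+02]), np.float64(-0.4), np.float64(60.6), array([ 0.31,  0.74, -1.13,  1.73,  0.73,  1.16,  0.03])) 6.375 [0.62873641 0.16970655 0.24017367]
```

View pics/w3.png

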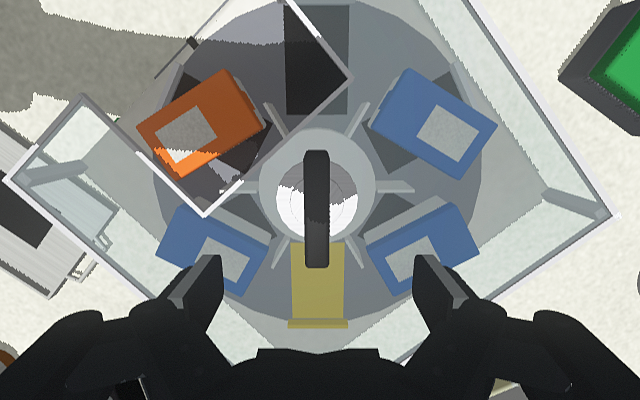

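Request:
{"name": "send_rows", "arguments": {
  "deltas": [
    [[60, 0, 0, 40, 0], [50, 0, 0, 80, 0], [50, 0, 0, 103, 0], [50, 0, 0, 103, 0], [10, 0, 0, 103, 0], [10, 0, 0, 103, 0], [10, 0, 0, 103, 0], [10, 0, 0, 103, 0], [10, 0, 0, 103, 0]]
  ],
  "grip_force": 40
}}

```text
time: 7.55
ee_pos: [0.6286, 0.1689, 0.1389]
tcp_rot: [2.708, 1.589, -0.001]
force: [-3.7, -3.8, 5.3]
opening: 0.204
```

Run:
```python
from h import *
o=get_obs();print(go([.629,.170,.137],61),o["time"],o["ee_pos"],o["force"],o["moment"],o["opening"]*85)
```

```text
(array([ 1.1, -0.2,  1.9]), np.float64(-0.2), np.float64(60.8), array([ 0.26,  0.84, -1.04,  1.81,  0.86,  1.02, -0.07])) 7.55 [0.62859603 0.16892829 0.13887509] [-3.67336949 -3.84377692  5.33313833] [-0.85368309  0.7658986  -0.06776024] 17.298504754131955
```

Request:
{"name": "send_rows", "arguments": {
  "deltas": [
    [[10, 0, 0, 0, 4], [10, 0, 0, 0, 11], [10, 0, 0, 0, 18], [10, 0, 0, 0, 25], [10, 0, 0, 0, 32], [10, 0, 0, 0, 39], [10, 0, 0, 0, 46], [10, 0, 0, 0, 53], [10, 0, 0, 0, 60], [10, 0, 0, 0, 67], [10, 0, 0, 0, 74], [10, 0, 0, 0, 78.7]]
  ]
}}

```text
time: 9.05
ee_pos: [0.6282, 0.1688, 0.1389]
tcp_rot: [3.101, -0.492, 0.001]
force: [-4.3, -4.6, 7.1]
opening: 0.201
```

Run:
```python
from h import *
o=get_obs();print(go([.629,.170,.137],-18),o["time"],o["ee_pos"],o["force"],o["moment"],o["opening"]*85)
```

```text
(array([ 0.4, -1.4,  1.9]), np.float64(-0.0), np.float64(-18.0), array([ 0.1 ,  0.71, -0.71,  1.83,  0.62,  0.84, -1.24])) 9.05 [0.62823851 0.16880265 0.13887298] [-4.33686609 -4.5630156   7.09747185] [-0.85863561  1.1631083   0.20231614] 17.12142753235758
```

Request:
{"name": "send_rows", "arguments": {
  "deltas": [
    [[50, 0, 0, 0, 0], [60, 0, 0, 0, 0], [70, 0, 0, -5, 0], [80, 0, 0, -50, 0], [80, 0, 0, -100, 0], [80, 0, 0, -150, 0], [80, -30, 20, -200, -10], [80, -60, 40, -200, -20]]
  ]
}}

```text
time: 10.05
ee_pos: [0.5597, 0.1517, 0.3413]
tcp_rot: [-3.139, -0.07, -0.01]
force: [-0.1, -0.4, -1.0]
opening: 0.936
```

Run:
```python
from h import *
o=get_obs();print(go([.516,.1456,.30],42),o["time"],o["ee_pos"],o["force"],o["opening"]*85)
snap("wrist","w4.png")
```

```text
(array([-44.1,   4.2,  41. ]), np.float64(-39.4), np.float64(2.6), array([ 0.31,  0.46, -0.98,  1.77,  0.42,  1.13, -0.76])) 10.05 [0.55966668 0.1517252  0.34128293] [-0.11296533 -0.38577748 -1.038288  ] 79.53628685218551
```

View pics/w4.png

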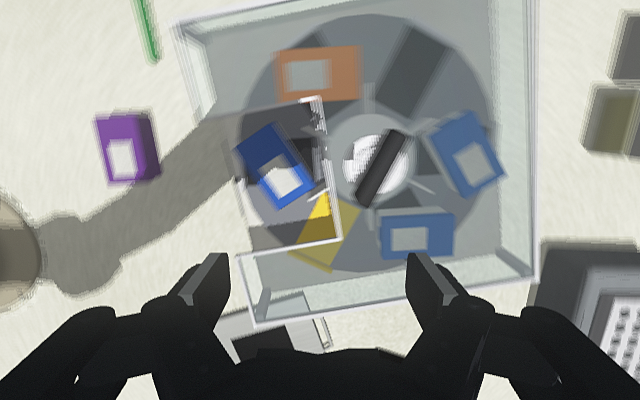

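Request:
{"name": "send_rows", "arguments": {
  "deltas": [
    [[80, -12, 1, 5, -10], [80, -24, 2, 10, -20], [80, -36, 3, 20, -30], [80, -45, 4, 30, -40], [80, -45, 4, 30, -40], [80, -45, 4, 30, -40]]
  ]
}}

```text
time: 10.85
ee_pos: [0.5151, 0.1445, 0.3077]
tcp_rot: [-2.933, -1.124, -0.001]
force: [-0.7, 0.5, 0.7]
opening: 0.941
```

```bash
cat >> h.py <<'E'
def cases(f,zs=.105,col="blue",mn=250):
    im=snap("wrist",f); c=cal("wrist"); hsv=cv2.cvtColor(im,cv2.COLOR_BGR2HSV)
    lo,hi={"blue":((100,90,40),(120,255,255)),"orange":((5,170,100),(16,255,255)),"yellow":((20,90,60),(32,255,255))}[col]
    mk=cv2.inRange(hsv,lo,hi); mk=cv2.morphologyEx(mk,cv2.MORPH_CLOSE,np.ones((5,5)))
    n,l,st,_=cv2.connectedComponentsWithStats(mk)
    for i in range(1,n):
        if st[i,4]>mn: print(col,st[i],rect(l==i,c,zs))
    return im,c
E
python3 - <<'E'
from h import *
o=get_obs();print(o["time"],o["ee_pos"],o["joint_pos"].round(2))
cases("w5.png")
E
```

```text
10.85 [0.51510392 0.14449244 0.30767916] [ 0.43  0.51 -1.17  1.9   0.53  1.09 -0.22]
blue [ 296  122   60   89 3206] [512.7 159.4  91.7  55.5 -54.9]
blue [ 452  239   59   68 2067] [732.8 188.1  83.6  62.  -55. ]
blue [ 345  275   77   74 2318] [687.8  76.7 102.9  59.1   5.7]
```

View pics/w5.png

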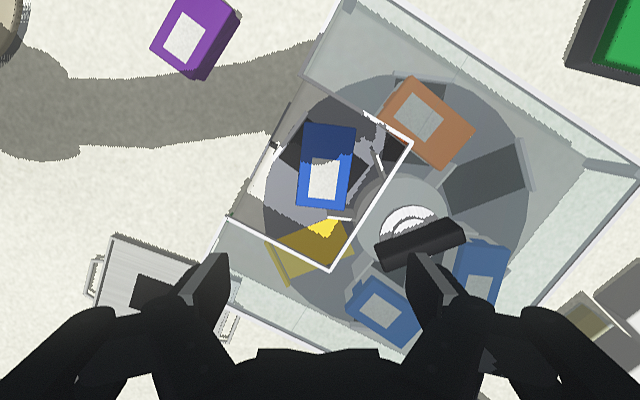

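Run:
```python
from h import *
print(go([.5127,.1594,.150],35.1)); print(go([.5127,.1594,.070],35.1))
```

```text
(array([  8. , -12.7, 157.8]), np.float64(6.9), np.float64(42.0), array([ 0.43,  0.51, -1.17,  1.9 ,  0.53,  1.09, -0.22]))
(array([  7.9, -12.7, 237.8]), np.float64(6.9), np.float64(42.0), array([ 0.43,  0.51, -1.17,  1.9 ,  0.53,  1.09, -0.22]))
```

Request:
{"name": "send_rows", "arguments": {
  "deltas": [
    [[72, 4, -6, 50, 7], [72, 8, -12.7, 100, 7], [72, 8, -12.7, 150, 7], [72, 8, -12.7, 158, 7], [72, 8, -12.7, 158, 7]]
  ]
}}

```text
time: 11.52
ee_pos: [0.5125, 0.1598, 0.1502]
tcp_rot: [-2.995, -0.948, -0.001]
force: [0.2, 0.7, 0.3]
opening: 0.842
```

Run:
```python
from h import *
o=get_obs();print(o["time"],go([.5127,.1594,.070],35.1),o["opening"]*85)
cases("w6.png")
```

```text
11.525 (array([-0.1,  0.5, 80.2]), np.float64(0.0), np.float64(35.1), array([ 0.23,  0.66, -0.95,  2.07,  0.76,  0.81, -0.57])) 71.61054805293367
blue [ 270  151   95  144 9587] [512.5 160.5  93.8  55.6 -55. ]
blue [ 569  304   71   81 2658] [728.7 215.2  87.2  32.9 -14.1]
```

View pics/w6.png

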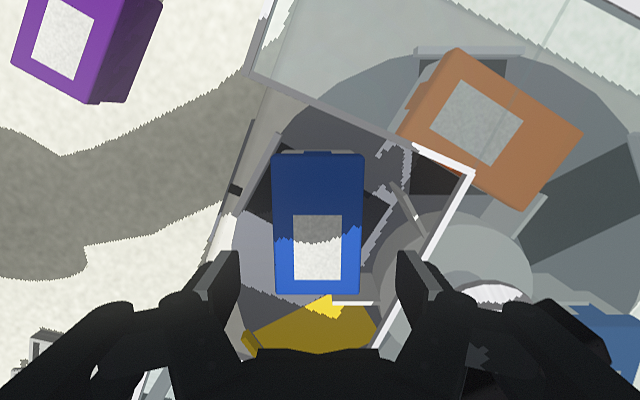

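Request:
{"name": "send_rows", "arguments": {
  "deltas": [
    [[66, 0, 0.5, 30, 0], [66, 0, 0.5, 55, 0], [66, 0, 0.5, 70, 0], [66, 0, 0.5, 80, 0], [66, 0, 0.5, 80, 0]]
  ]
}}

```text
time: 12.2
ee_pos: [0.5124, 0.1588, 0.0694]
tcp_rot: [2.995, 0.949, 0.0]
force: [-0.5, -0.2, 0.3]
opening: 0.769
```

Request:
{"name": "send_rows", "arguments": {
  "deltas": [
    [[40, 0, 0, 0, 0], [40, 0, 0, 0, 0], [40, 0, 0, 0, 0], [40, 0, 0, 0, 0]]
  ],
  "grip_force": 70
}}

```text
time: 12.7
ee_pos: [0.5125, 0.1591, 0.0702]
tcp_rot: [2.995, 0.949, 0.002]
force: [-1.4, 0.3, 6.5]
opening: 0.642
```

Run:
```python
from h import *
o=get_obs();print(o["time"],o["ee_pos"],o["force"],o["moment"],o["opening"]*85)
```

```text
12.7 [0.5125445  0.15908972 0.07015045] [-1.43576999  0.29760153  6.46207428] [-0.1496515   0.41244547 -0.01611242] 54.57653040794717
```

Request:
{"name": "send_rows", "arguments": {
  "deltas": [
    [[40, 0, 0, -15, 0], [40, 0, 0, -45, 0], [40, 0, 0, -85, 0], [40, 0, 0, -130, 0], [40, 0, 0, -175, 0], [40, 0, 0, -190, 0]]
  ]
}}

```text
time: 13.45
ee_pos: [0.5125, 0.1592, 0.2622]
tcp_rot: [2.995, 0.949, 0.005]
force: [0.5, -0.4, -3.3]
opening: 0.644
```

Run:
```python
from h import *
o=get_obs();print(o["time"],o["ee_pos"],o["force"],o["opening"]*85)
print(go([.4803,-.1737,.2],109.4))
snap("wrist","w7.png")
```

```text
13.45 [0.51252276 0.15923289 0.26224143] [ 0.51712536 -0.43398144 -3.2966544 ] 54.759744602100504
(array([-218.3,  253.5,   61.9]), np.float64(-74.2), np.float64(35.2), array([ 0.34,  0.53, -1.09,  1.96,  0.57,  0.99, -0.4 ]))
```

View pics/w7.png

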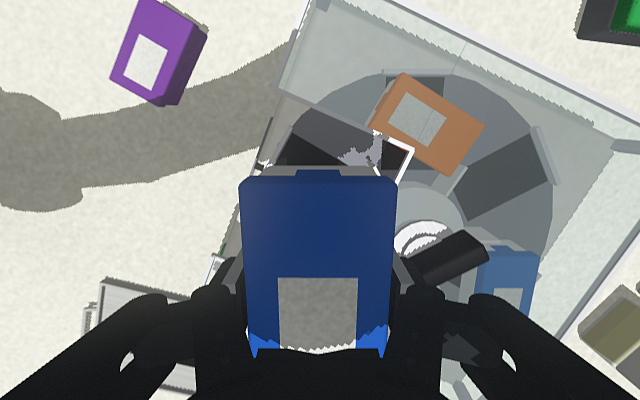

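Request:
{"name": "send_rows", "arguments": {
  "deltas": [
    [[40, -15, 18, 5, -5], [40, -45, 52, 10, -14], [40, -75, 87, 20, -23], [40, -105, 122, 30, -32], [40, -135, 157, 40, -41], [40, -165, 192, 50, -50], [40, -195, 226, 60, -59], [40, -218, 253.5, 60, -68], [40, -218, 253.5, 60, -74.2], [40, -218, 253.5, 60, -74.2], [40, -218, 253.5, 60, -74.2]]
  ]
}}

```text
time: 14.88
ee_pos: [0.4797, -0.1735, 0.1988]
tcp_rot: [-1.817, -2.562, 0.0]
force: [-0.1, 0.5, -2.4]
opening: 0.647
```

Run:
```python
from h import *
o=get_obs();print(o["time"],o["ee_pos"],o["force"],o["opening"]*85)
print(go([.4803,-.1737,.0235],109.4))
snap("top","t1.png")
im,c=cases("w8.png",.253)
g=cv2.cvtColor(im,cv2.COLOR_BGR2GRAY)
```

```text
14.875 [ 0.47973079 -0.17352473  0.19882696] [-0.14562781  0.47141471 -2.36792185] 55.00736550245244
(array([ -0.5,   0.6, 175.3]), np.float64(-0.1), np.float64(109.3), array([ 1.06,  0.7 , -1.27,  2.07,  0.81,  1.  ,  1.26]))
blue [  238   169   160   190 20428] [ 459.3 -180.8   63.1   45.    19.2]
blue [   4  299   50   38 1340] [ 504.6 -262.2   17.4   10.6  -34.7]
```

View pics/w8.png

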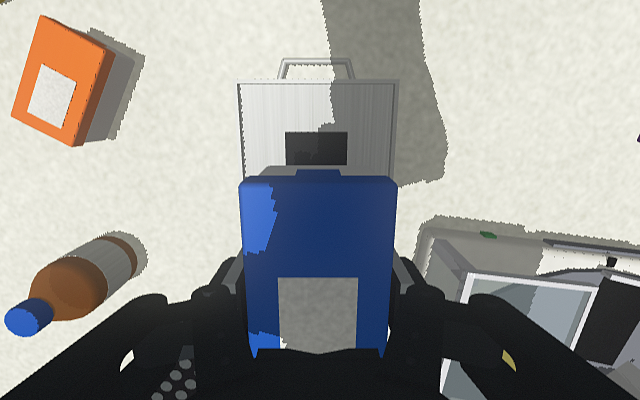

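Request:
{"name": "send_rows", "arguments": {
  "deltas": [
    [[40, -0.5, 0.6, 50, 0], [40, -0.5, 0.6, 100, 0], [40, -0.5, 0.6, 140, 0], [40, -0.5, 0.6, 160, 0], [40, -0.5, 0.6, 168, 0], [40, -0.5, 0.6, 168, 0]]
  ]
}}

```text
time: 15.72
ee_pos: [0.481, -0.174, 0.0314]
tcp_rot: [-1.816, -2.564, -0.0]
force: [0.4, 0.2, -2.7]
opening: 0.645
```

Run:
```python
from h import *
o=get_obs();print(o["time"],o["ee_pos"],o["force"],o["opening"]*85)
print(go([.4803,-.1737,.0235],109.4))
```

```text
15.725 [ 0.48099044 -0.1739723   0.03138498] [ 0.41495554  0.21493547 -2.65181231] 54.8163676693945
(array([ 0.5, -0.6,  7.9]), np.float64(-0.0), np.float64(109.4), array([ 0.88,  0.9 , -1.  ,  2.19,  1.19,  0.79,  0.96]))
```

Request:
{"name": "send_rows", "arguments": {
  "deltas": [
    [[40, 0.5, -0.6, 4, 0], [40, 0.5, -0.6, 7, 0], [40, 0.5, -0.6, 8, 0], [40, 0.5, -0.6, 8, 0]]
  ]
}}

```text
time: 16.23
ee_pos: [0.4801, -0.1741, 0.0234]
tcp_rot: [1.816, 2.563, -0.0]
force: [-0.3, 0.4, -3.1]
opening: 0.644
```

Run:
```python
from h import *
o=get_obs();print(o["time"],o["ee_pos"],o["force"],o["opening"]*85)
print(go([.4803,-.1737,.0235],109.4))
```

```text
16.225 [ 0.48006214 -0.1741362   0.02335847] [-0.30280279  0.4169611  -3.12612157] 54.74553937350435
(array([ 0.3,  0.4, -0.1]), np.float64(-0.0), np.float64(109.4), array([ 0.87,  0.91, -0.99,  2.19,  1.21,  0.78,  0.94]))
```

Request:
{"name": "send_rows", "arguments": {
  "deltas": [
    [[40, 0.3, 0.4, 1, 0], [40, 0.3, 0.4, 2, 0], [40, 0.3, 0.4, 2, 0]]
  ]
}}

```text
time: 16.6
ee_pos: [0.4801, -0.1741, 0.0231]
tcp_rot: [1.815, 2.562, -0.003]
force: [-6.8, -4.1, 25.6]
opening: 0.646
```

Request:
{"name": "send_rows", "arguments": {
  "deltas": [
    [[40, 0, 0, -1.2, 0], [60, 0, 0, -1.2, 0], [68, 0, 0, -1.2, 0], [70, 0, 0, -1.2, 0], [72, 0, 0, -20, 0], [75, 0, 0, -60, 0], [80, 0, 0, -115, 0], [80, 0, 0, -170, 0], [80, 0, 0, -200, 0], [80, 0, 0, -230, 0], [80, 0, 0, -230, 0]]
  ]
}}

```text
time: 17.98
ee_pos: [0.4812, -0.1736, 0.2531]
tcp_rot: [1.814, 2.56, 0.0]
force: [-0.1, -0.3, -1.0]
opening: 0.938
```

Run:
```python
from h import *
o=get_obs();print(o["time"],o["ee_pos"],o["force"],o["opening"]*85)
im,c=cases("w9.png",.058)
g=cv2.cvtColor(im,cv2.COLOR_BGR2GRAY)
cv2.imwrite("pics/w9.png",im)
```

```text
17.975 [ 0.48119199 -0.17356553  0.25314973] [-0.11820145 -0.30302358 -1.02127702] 79.74108199424123
blue [ 292  134   53   85 3229] [ 477.6 -174.5   90.6   55.    19.4]
blue [ 59 266  38  31 853] [ 686.4 -398.5   48.    32.1  -37.4]
```

View pics/w9.png

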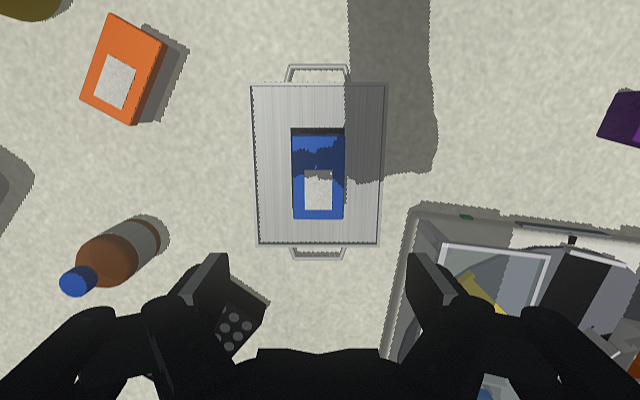

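Run:
```python
from h import *
print(go([.629,.170,.26],155.1))
```

```text
(array([275.2, 254.1,  -8.5]), np.float64(-45.8), np.float64(109.3), array([ 1.08,  0.59, -1.25,  2.02,  0.67,  1.03,  1.41]))
```

Request:
{"name": "send_rows", "arguments": {
  "deltas": [
    [[80, 35, 32, -8, -6], [80, 70, 64, -8, -12], [80, 105, 97, -8, -18], [80, 140, 129, -8, -24], [80, 175, 161, -8, -30], [80, 210, 194, -8, -36], [80, 245, 226, -8, -42], [80, 275, 254, -8, -46], [80, 275, 254, -8, -46], [80, 275, 254, -8, -46]]
  ]
}}

```text
time: 19.27
ee_pos: [0.6281, 0.1695, 0.2578]
tcp_rot: [-0.67, -3.068, 0.002]
force: [-0.3, -0.5, -0.6]
opening: 0.935
```

Run:
```python
from h import *
o=get_obs();print(o["time"],go([.629,.170,.137],155.1))
im,c=cases("w10.png")
g=cv2.cvtColor(im,cv2.COLOR_BGR2GRAY)
mk=np.zeros_like(g); mk[130:290,270:370]=(g[130:290,270:370]<55)*255
n,l,st,_=cv2.connectedComponentsWithStats(mk)
for i in range(1,n):
    if st[i,4]>200: print("bar",st[i],rect(l==i,c,.168))
```

```text
19.275 (array([ -0.7,   1.1, 120.8]), np.float64(0.3), np.float64(155.4), array([ 0.35,  0.78, -1.25,  1.71,  0.78,  1.25,  1.63]))
blue [ 147   71  120  105 4885] [693.   73.6  94.6  55.7   4.9]
blue [ 163  197  108   90 3457] [741.6 176.7  90.8  60.5 -55. ]
bar [ 306  148   24  109 1519] [627.3 166.2  84.4  17.2  64.8]
```

View pics/w10.png

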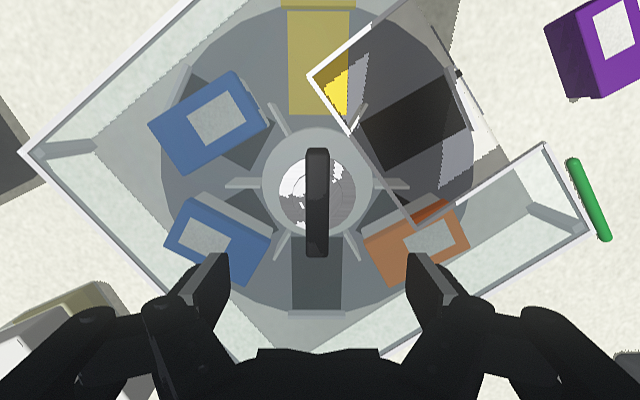

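Request:
{"name": "send_rows", "arguments": {
  "deltas": [
    [[60, 0, 1, 50, 0], [50, 0, 1, 100, 0], [50, 0, 1, 121, 0], [50, 0, 1, 121, 0], [10, 0, 1, 121, 0], [10, 0, 1, 121, 0], [10, 0, 1, 121, 0], [10, 0, 1, 121, 0]]
  ],
  "grip_force": 100
}}

```text
time: 20.32
ee_pos: [0.6295, 0.1716, 0.1405]
tcp_rot: [0.67, 3.067, 0.002]
force: [-2.0, -0.4, 6.1]
opening: 0.186
```

Request:
{"name": "send_rows", "arguments": {
  "deltas": [
    [[10, 0, 0, 0, 2], [10, 0, 0, 0, 5], [10, 0, 0, 0, 10], [10, 0, 0, 0, 15], [10, 0, 0, 0, 21], [10, 0, 0, 0, 27], [10, 0, 0, 0, 33], [10, 0, 0, 0, 39], [10, 0, 0, 0, 45], [10, 0, 0, 0, 51], [10, 0, 0, 0, 57], [10, 0, 0, 0, 63]]
  ]
}}

```text
time: 21.82
ee_pos: [0.6311, 0.1692, 0.1404]
tcp_rot: [2.178, 2.258, 0.002]
force: [2.3, -7.5, 7.7]
opening: 0.186
```

Request:
{"name": "send_rows", "arguments": {
  "deltas": [
    [[10, 0, 0, 0, 6], [10, 0, 0, 0, 12], [10, 0, 0, 0, 18], [10, 0, 0, 0, 24], [10, 0, 0, 0, 30], [10, 0, 0, 0, 36], [10, 0, 0, 0, 41], [10, 0, 0, 0, 45], [10, 0, 0, 0, 48], [10, 0, 0, 0, 50], [10, 0, 0, 0, 50]]
  ]
}}

```text
time: 23.2
ee_pos: [0.6302, 0.1671, 0.1404]
tcp_rot: [2.925, 1.128, -0.0]
force: [-1.6, -13.4, 12.8]
opening: 0.189
```

Run:
```python
from h import *
o=get_obs();print(o["time"],go([.6285,.1693,.137],42.2),o["force"],o["moment"],o["opening"]*85)
cases("w11.png")
```

```text
23.2 (array([ 0.3, -2.8,  3.4]), np.float64(-0.0), np.float64(42.2), array([ 0.08,  0.7 , -0.69,  1.82,  0.6 ,  0.83, -0.17])) [ -1.58802121 -13.35674869  12.79026422] [-2.37215887  0.37935602 -0.00421034] 16.09108707645665
blue [   36    34   201   175 14021] [517.2 148.4  97.   56.2  72. ]
blue [  99  238   87   59 2559] [565.8  78.6  45.9  26.6  12.6]
blue [179 273  41  29 413] [596.   90.8  27.8  14.1  64.8]
blue [  80  282   58   53 1133] [568.7  40.9  35.6  27.   11.3]
blue [176 333  23  27 298] [620.   50.9  24.3   7.9  80.7]
```

View pics/w11.png

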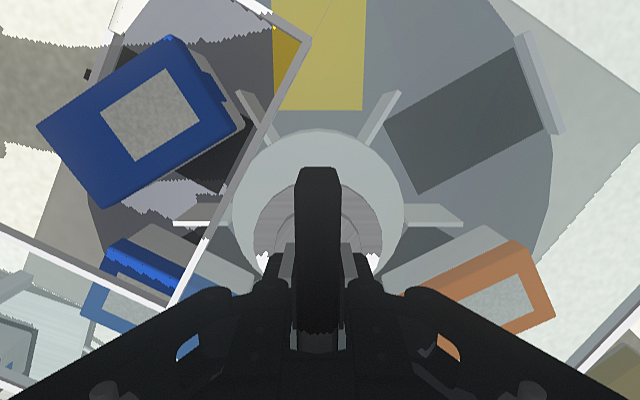

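Request:
{"name": "send_rows", "arguments": {
  "deltas": [
    [[30, 0, 0, 0, 0], [50, 0, 0, 0, 0], [70, 0, 0, -5, 0], [80, 0, 0, -50, 0], [80, 0, 0, -100, 0], [80, 0, 0, -130, 0], [80, 0, 0, -135, 8], [80, 0, 0, -135, 18], [80, 0, 0, -135, 28], [80, 0, 0, -135, 38], [80, 0, 0, -135, 48], [80, 0, 0, -135, 60]]
  ]
}}

```text
time: 24.75
ee_pos: [0.6289, 0.1716, 0.2736]
tcp_rot: [-3.108, 0.455, 0.0]
force: [-0.0, -0.3, -0.3]
opening: 0.937
```

Run:
```python
from h import *
o=get_obs();print(o["time"],go([.516,.146,.27],-18.5))
```

```text
24.75 (array([-100.8,   56.9,    3.6]), np.float64(1.8), np.float64(-16.7), array([-0.02,  0.51, -0.51,  1.71,  0.29,  1.  , -0.92]))
```

Request:
{"name": "send_rows", "arguments": {
  "deltas": [
    [[80, -40, 23, 0, 2], [80, -80, 46, 0, 2], [80, -101, 57, 0, 2], [80, -101, 57, 0, 2], [80, -101, 57, 0, 2]]
  ]
}}

```text
time: 25.38
ee_pos: [0.5172, 0.1452, 0.2737]
tcp_rot: [-3.1, 0.501, -0.002]
force: [0.4, -0.4, 0.4]
opening: 0.937
```

Run:
```python
from h import *
o=get_obs();print(o["time"],o["ee_pos"],o["joint_pos"].round(2))
cases("w12.png")
```

```text
25.375 [0.51718259 0.14523825 0.27369781] [ 0.03  0.37 -0.54  1.96  0.24  0.88 -0.96]
blue [ 286  138   58   92 3683] [515.6 146.6  92.1  55.3  72. ]
blue [ 360  195  103   63 2813] [591.5  62.7  91.2  59.6  11.5]
blue [371 251  36  29 453] [565.2  43.4  32.7  30.5 -77.1]
```

View pics/w12.png

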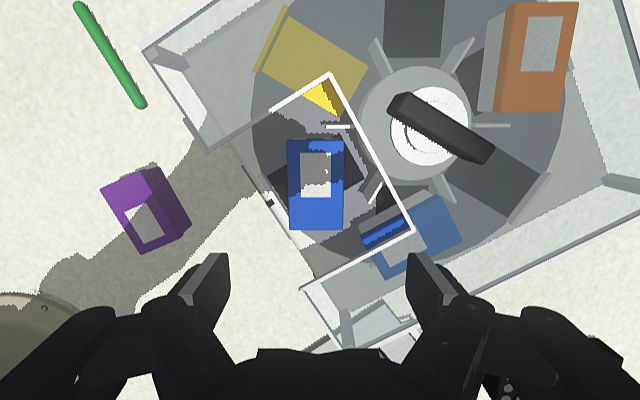

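Run:
```python
from h import *
print(go([.5156,.1464,.070],-18))
```

```text
(array([ -2.1,  -0.4, 203.5]), np.float64(-0.4), np.float64(-18.4), array([ 0.03,  0.37, -0.54,  1.96,  0.24,  0.88, -0.96]))
```

Request:
{"name": "send_rows", "arguments": {
  "deltas": [
    [[66, -2, -0.4, 50, 0], [66, -2, -0.4, 100, 0], [66, -2, -0.4, 150, 0], [66, -2, -0.4, 180, 0], [66, -2, -0.4, 197, 0], [66, -2, -0.4, 203.5, 0], [66, -2, -0.4, 203.5, 0]]
  ]
}}

```text
time: 26.3
ee_pos: [0.5148, 0.1461, 0.0695]
tcp_rot: [3.101, -0.501, -0.001]
force: [-0.2, 0.5, -0.9]
opening: 0.775
```

Request:
{"name": "send_rows", "arguments": {
  "deltas": [
    [[40, 0, 0, 0, 0], [40, 0, 0, 0, 0], [40, 0, 0, 0, 0], [40, 0, 0, 0, 0]]
  ],
  "grip_force": 70
}}

```text
time: 26.8
ee_pos: [0.5149, 0.1459, 0.0705]
tcp_rot: [-3.101, 0.502, -0.002]
force: [-0.9, -1.0, 7.7]
opening: 0.647
```

Run:
```python
from h import *
o=get_obs();print(o["time"],o["ee_pos"],o["force"],o["moment"],o["opening"]*85,o["joint_pos"].round(2))
```

```text
26.8 [0.51485627 0.14586272 0.07050268] [-0.89375842 -0.98790085  7.7344205 ] [ 0.0649094   0.32914872 -0.00290226] 55.03074256049117 [-0.14  0.64 -0.35  2.15  0.5   0.43 -1.21]
```

Request:
{"name": "send_rows", "arguments": {
  "deltas": [
    [[40, 0, 0, -15, 0], [40, 0, 0, -45, 0], [40, 0, 0, -85, 0], [40, 0, 0, -130, 0], [40, 0, 0, -165, 0], [40, 0, 0, -180, 0], [40, 0, 0, -180, 0]]
  ]
}}

```text
time: 27.68
ee_pos: [0.5144, 0.1455, 0.2503]
tcp_rot: [-3.101, 0.502, -0.002]
force: [0.7, -0.1, -2.8]
opening: 0.644
```

Run:
```python
from h import *
o=get_obs();print(o["time"],o["ee_pos"],o["force"],o["opening"]*85)
print(go([.4801,-.1741,.22],-70.6))
```

```text
27.675 [0.51444682 0.14550489 0.25033646] [ 0.71942166 -0.07733212 -2.76967566] 54.749861404020216
(array([ 68.2, 314.1,  30.3]), np.float64(52.2), np.float64(-18.4), array([ 0.02,  0.39, -0.55,  1.99,  0.28,  0.83, -1.  ]))
```

Request:
{"name": "send_rows", "arguments": {
  "deltas": [
    [[40, 5, 20, 5, 4], [40, 14, 60, 10, 10], [40, 23, 105, 20, 17], [40, 32, 150, 30, 24], [40, 41, 195, 30, 31], [40, 50, 240, 30, 38], [40, 60, 285, 30, 45], [40, 68, 314, 30, 52.2], [40, 68, 314, 30, 52.2], [40, 68, 314, 30, 52.2]]
  ]
}}

```text
time: 28.92
ee_pos: [0.4789, -0.1735, 0.2186]
tcp_rot: [2.564, -1.815, -0.004]
force: [-0.2, 0.4, -2.5]
opening: 0.645
```

Run:
```python
from h import *
o=get_obs();print(o["time"],o["ee_pos"],o["force"],o["opening"]*85)
print(go([.4801,-.1741,.0755],-70.6))
snap("wrist","w13.png")
```

```text
28.925 [ 0.47894804 -0.17349302  0.2185791 ] [-0.19781189  0.41215491 -2.48809073] 54.83394597406355
(array([  1.2,  -1.2, 143.1]), np.float64(0.0), np.float64(-70.6), array([ 0.43,  0.37, -0.26,  2.09,  0.14,  0.7 , -1.15]))
```

View pics/w13.png

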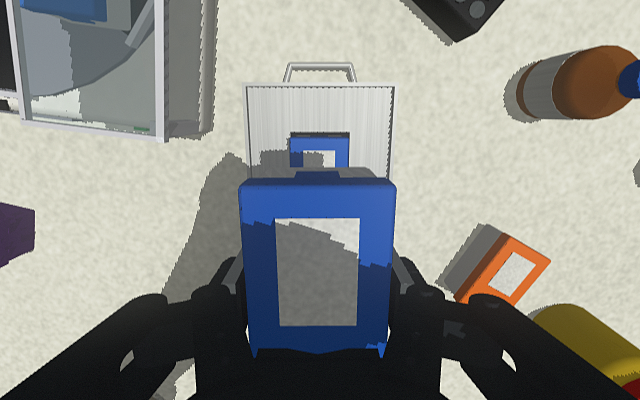

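Run:
```python
from h import *
c=cal("wrist");o=get_obs();M=R.from_rotvec(o["tcp_rot"]).as_matrix()
for v in(168,178,180,182): 
  for u in (243,318,393):
    p=px2z(c,u,v,o["ee_pos"][2]+.0347); print(u,v,(M.T@(p-o["ee_pos"])*1000).round(1))
im=cv2.imread("pics/w13.png");print(im[160:192,280].tolist());print(im[160:192,260].tolist())
```

```text
243 168 [-25.  -51.1 -34.7]
318 168 [  0.3 -51.1 -34.8]
393 168 [ 25.6 -51.1 -34.8]
243 178 [-25.3 -47.6 -34.7]
318 178 [  0.3 -47.6 -34.8]
393 178 [ 25.8 -47.6 -34.8]
243 180 [-25.3 -46.9 -34.7]
318 180 [  0.3 -46.9 -34.8]
393 180 [ 25.8 -47.  -34.8]
243 182 [-25.3 -46.2 -34.7]
318 182 [  0.3 -46.3 -34.8]
393 182 [ 25.9 -46.3 -34.8]
[[105, 105, 103], [106, 107, 105], [105, 105, 103], [104, 105, 104], [105, 106, 104], [106, 105, 104], [104, 104, 103], [104, 104, 103], [105, 106, 104], [104, 103, 102], [105, 104, 103], [107, 105, 104], [107, 107, 105], [106, 108, 106], [104, 104, 103], [98, 100, 99], [103, 103, 104], [96, 86, 81], [86, 54, 40], [88, 55, 40], [89, 58, 42], [89, 55, 41], [92, 57, 41], [87, 52, 35], [96, 56, 39], [117, 65, 41], [143, 76, 44], [154, 81, 45], [158, 83, 46], [164, 89, 51], [169, 89, 48], [174, 92, 50]]
[[138, 140, 139], [87, 88, 87], [88, 88, 87], [150, 152, 152], [144, 147, 145], [97, 99, 96], [102, 104, 102], [103, 102, 101], [104, 106, 103], [100, 101, 99], [102, 103, 101], [102, 103, 101], [99, 102, 100], [102, 102, 101], [101, 100, 100], [100, 100, 99], [101, 104, 103], [101, 94, 89], [91, 66, 54], [86, 55, 42], [88, 55, 43], [89, 57, 43], [91, 58, 44], [88, 57, 42], [96, 58, 43], [115, 66, 44], [142, 77, 48], [154, 83, 48], [156, 83, 48], [160, 87, 48], [167, 89, 49], [171, 90, 50]]
```

Run:
```python
import cv2
for f in("w8","w13","w7"):
  im=cv2.imread(f"pics/{f}.png")
  for u in(260,280,360,375): print(f,u,[int(x) for x in im[172:190,u,0]])
```

```text
w8 260 [197, 133, 106, 106, 98, 100, 101, 100, 100, 100, 114, 145, 163, 174, 183, 194, 202, 206]
w8 280 [112, 114, 117, 103, 92, 98, 98, 98, 97, 97, 98, 104, 108, 109, 108, 109, 109, 110]
w8 360 [106, 108, 109, 97, 85, 89, 90, 89, 89, 89, 92, 97, 99, 104, 104, 102, 104, 106]
w8 375 [109, 108, 108, 101, 88, 91, 92, 89, 92, 88, 92, 98, 102, 103, 105, 104, 104, 106]
w13 260 [99, 102, 101, 100, 101, 101, 91, 86, 88, 89, 91, 88, 96, 115, 142, 154, 156, 160]
w13 280 [107, 106, 104, 98, 103, 96, 86, 88, 89, 89, 92, 87, 96, 117, 143, 154, 158, 164]
w13 360 [106, 107, 105, 105, 107, 97, 90, 91, 90, 90, 94, 95, 110, 134, 151, 159, 164, 170]
w13 375 [200, 205, 197, 141, 89, 90, 90, 90, 90, 93, 97, 97, 110, 135, 152, 158, 165, 173]
w7 260 [230, 141, 101, 98, 89, 94, 94, 96, 96, 97, 98, 102, 107, 109, 110, 110, 110, 111]
w7 280 [111, 112, 113, 104, 91, 93, 91, 94, 93, 93, 96, 101, 106, 107, 109, 108, 107, 109]
w7 360 [110, 111, 112, 103, 91, 91, 92, 92, 91, 93, 92, 101, 102, 106, 106, 104, 106, 108]
w7 375 [196, 118, 98, 101, 92, 92, 92, 93, 91, 92, 94, 102, 105, 106, 108, 107, 108, 108]
```

Run:
```python
from h import *
print(go([.4808,-.1738,.0755],-70.6))
```

```text
(array([  1.5,  -1.4, 143.3]), np.float64(0.1), np.float64(-70.5), array([ 0.43,  0.37, -0.26,  2.09,  0.14,  0.7 , -1.15]))
```

Request:
{"name": "send_rows", "arguments": {
  "deltas": [
    [[40, 1.2, -1.9, 50, 0], [40, 1.2, -1.9, 100, 0], [40, 1.2, -1.9, 125, 0], [40, 1.2, -1.9, 135, 0], [40, 1.2, -1.9, 139, 0], [40, 1.2, -1.9, 139, 0]]
  ]
}}

```text
time: 29.72
ee_pos: [0.4826, -0.1741, 0.0814]
tcp_rot: [-2.564, 1.814, -0.001]
force: [0.4, -0.3, -1.5]
opening: 0.645
```

Run:
```python
from h import *
o=get_obs();print(o["time"],o["ee_pos"],o["force"],o["opening"]*85)
print(go([.4808,-.1738,.0755],-70.6))
```

```text
29.725 [ 0.48259709 -0.17408642  0.08137714] [ 0.36951463 -0.30001924 -1.49607804] 54.791612479663854
(array([-0.9,  1.6,  5.9]), np.float64(0.0), np.float64(-70.6), array([ 0.35,  0.59, -0.17,  2.2 ,  0.26,  0.37, -1.26]))
```

Request:
{"name": "send_rows", "arguments": {
  "deltas": [
    [[40, -0.7, 1.3, 3, 0], [40, -0.7, 1.3, 4, 0], [40, -0.7, 1.3, 4, 0], [40, -0.7, 1.3, 4, 0]]
  ]
}}

```text
time: 30.22
ee_pos: [0.4807, -0.174, 0.0769]
tcp_rot: [-2.564, 1.815, -0.0]
force: [0.6, 0.4, -2.5]
opening: 0.646
```

Run:
```python
from h import *
o=get_obs();print(o["time"],o["ee_pos"],o["force"],o["opening"]*85)
print(go([.4808,-.1738,.0755],-70.6))
```

```text
30.225 [ 0.48074987 -0.174033    0.07690901] [ 0.63091541  0.42057641 -2.5342507 ] 54.9129175874801
(array([-0.2, -0.1,  1.4]), np.float64(0.0), np.float64(-70.6), array([ 0.35,  0.59, -0.16,  2.2 ,  0.26,  0.36, -1.26]))
```

Request:
{"name": "send_rows", "arguments": {
  "deltas": [
    [[40, 0, 0, 1, 0], [40, 0, 0, 1.7, 0], [40, 0, 0, 1.7, 0]]
  ]
}}

```text
time: 30.6
ee_pos: [0.4807, -0.174, 0.0755]
tcp_rot: [2.564, -1.815, 0.001]
force: [-1.1, 0.7, 4.2]
opening: 0.647
```

Request:
{"name": "send_rows", "arguments": {
  "deltas": [
    [[55, 0, 0, 0, 0], [64, 0, 0, 0, 0], [70, 0, 0, 0, 0], [72, 0, 0, -20, 0], [75, 0, 0, -60, 0], [80, 0, 0, -115, 0], [80, 0, 0, -170, 0], [80, 0, 0, -200, 0], [80, 0, 0, -220, 0], [80, 0, 0, -220, 0], [80, 0, 0, -220, 0]]
  ]
}}

```text
time: 31.98
ee_pos: [0.4802, -0.1739, 0.2942]
tcp_rot: [2.564, -1.815, -0.002]
force: [-0.2, 0.0, -0.3]
opening: 0.937
```

Run:
```python
from h import *
o=get_obs();print(o["time"],o["ee_pos"],o["force"],o["opening"]*85)
im,c=cases("w14.png",.110)
print(go([.629,.170,.27],95.2))
```

```text
31.975 [ 0.48022005 -0.1738909   0.29421195] [-0.20117395  0.00784915 -0.29308255] 79.61009964841253
blue [  92    0   63   45 1732] [564.1  43.3  55.7  37.7 -77.2]
blue [547  73  41  30 970] [ 646.9 -367.8   37.1   26.2  -70.6]
blue [ 290  134   56   90 3514] [ 482.5 -173.1   93.9   55.3   19.8]
(array([-274.8, -254.8,   23.9]), np.float64(14.2), np.float64(-70.6), array([ 0.47,  0.28, -0.29,  1.99,  0.1 ,  0.88, -1.11]))
```

View pics/w14.png

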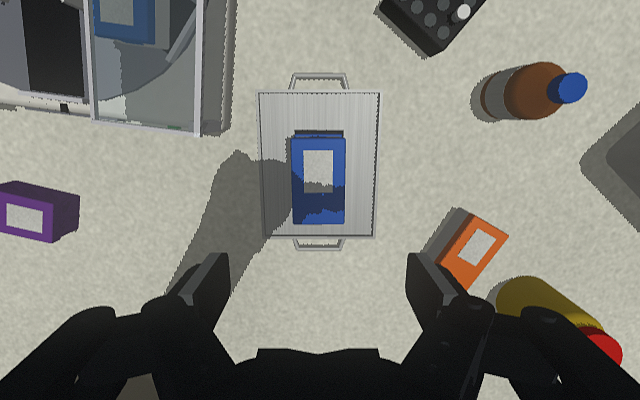

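Request:
{"name": "send_rows", "arguments": {
  "deltas": [
    [[80, -25, -23, 0, -10], [80, -50, -46, 5, -20], [80, -75, -70, 10, -30], [80, -100, -93, 15, -40], [80, -125, -116, 20, -50], [80, -150, -139, 24, -60], [80, -175, -162, 24, -70], [80, -200, -186, 24, -80], [80, -225, -209, 24, -90], [80, -250, -232, 24, -100], [80, -275, -255, 24, -110], [80, -275, -255, 24, -113]]
  ]
}}

```text
time: 33.52
ee_pos: [0.6295, 0.1734, 0.2693]
tcp_rot: [-2.922, -1.146, 0.002]
force: [-0.7, -0.3, -0.4]
opening: 0.936
```

Run:
```python
from h import *
o=get_obs();print(o["time"],go([.629,.170,.137],42.5))
im,c=cases("w15.png")
g=cv2.cvtColor(im,cv2.COLOR_BGR2GRAY)
mk=np.zeros_like(g); mk[130:290,270:370]=(g[130:290,270:370]<55)*255
n,l,st,_=cv2.connectedComponentsWithStats(mk)
for i in range(1,n):
    if st[i,4]>200: print("bar",st[i],rect(l==i,c,.168))
```

```text
33.525 (array([ -2.6,   2.6, 132.3]), np.float64(0.3), np.float64(42.8), array([ 0.15,  0.58, -0.79,  1.7 ,  0.46,  1.06, -0.05]))
blue [ 181  197   88   87 2510] [592.   60.4  90.9  59.7  11.8]
blue [165 218  42  45 602] [571.6  41.7  43.   31.8  12. ]
blue [  9 265  86  50 999] [494.9 -95.5  86.2  37.8   1.5]
blue [   0  293   65   63 1759] [ 503.  -166.1   70.4   69.3   20.3]
bar [302 151  22 104 408] [626.6 168.9  84.2  16.4 -47.9]
```

View pics/w15.png

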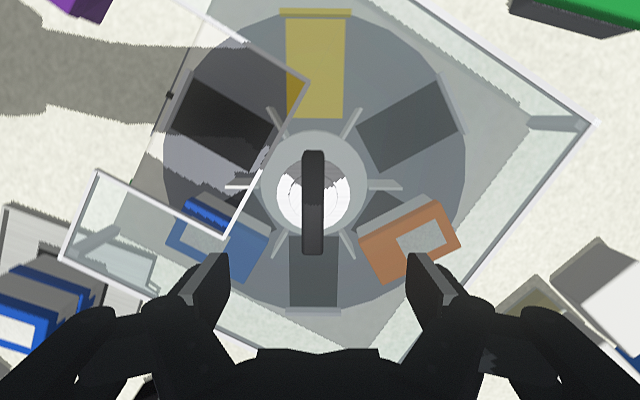

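Request:
{"name": "send_rows", "arguments": {
  "deltas": [
    [[60, -2.5, 2.5, 50, 0.3], [50, -2.5, 2.5, 100, 0.3], [50, -2.5, 2.5, 130, 0.3], [50, -2.5, 2.5, 132, 0.3], [10, -2.5, 2.5, 132, 0.3], [10, -2.5, 2.5, 132, 0.3], [10, -2.5, 2.5, 132, 0.3], [10, -2.5, 2.5, 132, 0.3]]
  ],
  "grip_force": 100
}}

```text
time: 34.58
ee_pos: [0.6302, 0.167, 0.1407]
tcp_rot: [2.932, 1.128, 0.004]
force: [-1.4, -0.3, 7.2]
opening: 0.193
```

Request:
{"name": "send_rows", "arguments": {
  "deltas": [
    [[10, 0, 0, 0, 2], [10, 0, 0, 0, 6], [10, 0, 0, 0, 12], [10, 0, 0, 0, 18], [10, 0, 0, 0, 25], [10, 0, 0, 0, 32], [10, 0, 0, 0, 39], [10, 0, 0, 0, 46], [10, 0, 0, 0, 52], [10, 0, 0, 0, 57], [10, 0, 0, 0, 60], [10, 0, 0, 0, 60]]
  ]
}}

```text
time: 36.08
ee_pos: [0.6275, 0.1664, 0.1407]
tcp_rot: [3.101, -0.488, -0.003]
force: [-10.3, -3.4, 15.1]
opening: 0.19
```

Request:
{"name": "send_rows", "arguments": {
  "deltas": [
    [[30, 0, 0, 0, 0], [50, 0, 0, 0, 0], [70, 0, 0, -5, 0], [80, 0, 0, -50, 0], [80, 0, 0, -100, 0], [80, 0, 0, -130, 0], [80, -10, 10, -135, 0], [80, -10, 10, -135, 0]]
  ]
}}

```text
time: 37.08
ee_pos: [0.6159, 0.1594, 0.2739]
tcp_rot: [3.102, -0.489, -0.001]
force: [-0.2, -0.2, -0.1]
opening: 0.936
```

Run:
```python
from h import *
o=get_obs();print(o["time"],o["ee_pos"],o["joint_pos"].round(2));print(go([.516,.146,.27],42))
cases("w16.png")
```

```text
37.075 [0.61594486 0.15935459 0.27394212] [-0.02  0.49 -0.48  1.75  0.26  0.97 -0.91]
(array([-91. ,  43.4,   4. ]), np.float64(-59.9), np.float64(-17.9), array([-0.02,  0.49, -0.48,  1.75,  0.26,  0.97, -0.91]))
blue [ 179  182  103   87 3626] [517.7 147.3  91.   60.2 -48. ]
```

View pics/w16.png

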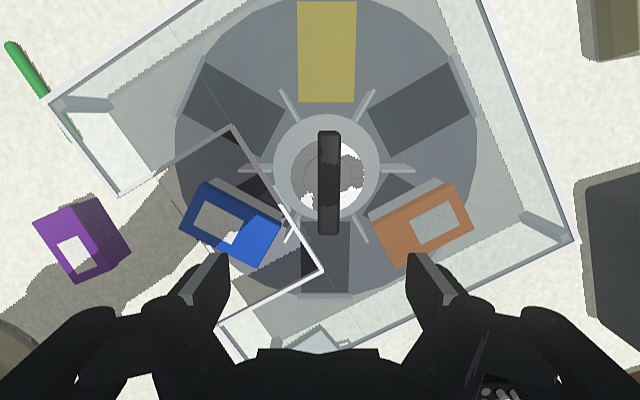

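Request:
{"name": "send_rows", "arguments": {
  "deltas": [
    [[80, -20, 9, 0, -10], [80, -40, 18, 0, -20], [80, -60, 27, 0, -30], [80, -80, 36, 0, -40], [80, -91, 43.4, 0, -50], [80, -91, 43.4, 0, -60], [80, -91, 43.4, 0, -60], [80, -91, 43.4, 0, -60]]
  ]
}}

```text
time: 38.12
ee_pos: [0.517, 0.1467, 0.2734]
tcp_rot: [-2.933, -1.123, 0.002]
force: [0.2, -0.2, -0.8]
opening: 0.935
```

Run:
```python
from h import *
o=get_obs();print(o["time"],o["ee_pos"],o["joint_pos"].round(2))
cases("w17.png");print(go([.516,.146,.07],42))
```

```text
38.125 [0.5170492  0.14672959 0.27337441] [ 0.19  0.42 -0.79  1.95  0.37  0.92 -0.05]
blue [ 286  137   58   93 3724] [514.4 145.9  93.   55.3 -47.9]
blue [121 373  31  24 357] [ 518.1 -174.3   42.8   24.4  -82.4]
(array([ -1.2,   0. , 203.6]), np.float64(-0.1), np.float64(41.9), array([ 0.19,  0.42, -0.79,  1.95,  0.37,  0.92, -0.05]))
```

View pics/w17.png

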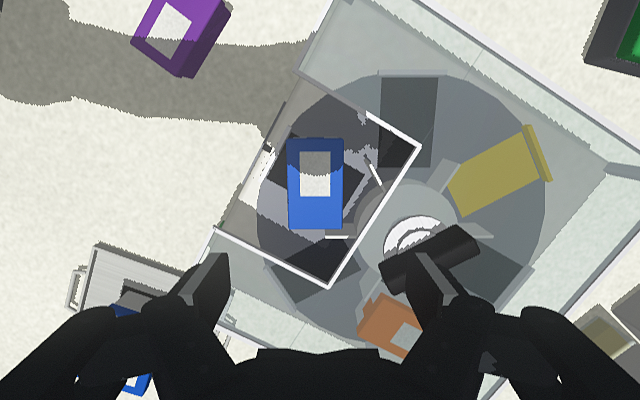

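Request:
{"name": "send_rows", "arguments": {
  "deltas": [
    [[66, -2.5, -0.7, 50, 0], [66, -2.5, -0.7, 100, 0], [66, -2.5, -0.7, 150, 0], [66, -2.5, -0.7, 180, 0], [66, -2.5, -0.7, 197, 0], [66, -2.5, -0.7, 203, 0], [66, -2.5, -0.7, 203, 0]]
  ]
}}

```text
time: 39.05
ee_pos: [0.515, 0.1459, 0.0715]
tcp_rot: [2.932, 1.129, 0.001]
force: [0.8, -0.7, 0.3]
opening: 0.773
```

Request:
{"name": "send_rows", "arguments": {
  "deltas": [
    [[40, 0, 0, 0, 0], [40, 0, 0, 0, 0], [40, 0, 0, 0, 0], [40, 0, 0, 0, 0]]
  ],
  "grip_force": 70
}}

```text
time: 39.55
ee_pos: [0.5152, 0.1458, 0.0723]
tcp_rot: [2.932, 1.128, 0.003]
force: [-1.6, -0.5, 6.9]
opening: 0.645
```

Request:
{"name": "send_rows", "arguments": {
  "deltas": [
    [[40, 0, 0, -15, 0], [40, 0, 0, -45, 0], [40, 0, 0, -85, 0], [40, 0, 0, -130, 0], [40, 0, 0, -175, 0], [40, 0, 0, -205, 0], [40, 0, 0, -205, 0]]
  ]
}}

```text
time: 40.42
ee_pos: [0.5153, 0.146, 0.2789]
tcp_rot: [2.931, 1.128, 0.007]
force: [-0.1, 0.6, -3.2]
opening: 0.645
```

Run:
```python
from h import *
o=get_obs();print(o["time"],o["ee_pos"],o["force"],o["opening"]*85,o["joint_pos"].round(2))
print(go([.4804,-.1740,.27],109.4))
```

```text
40.425 [0.5152957  0.14600239 0.27894799] [-0.07716537  0.58634904 -3.17032132] 54.82215963250233 [ 0.21  0.41 -0.8   1.95  0.37  0.93 -0.05]
(array([-240.5,  214. ,    8.5]), np.float64(-67.3), np.float64(42.1), array([ 0.21,  0.41, -0.8 ,  1.95,  0.37,  0.93, -0.05]))
```

Request:
{"name": "send_rows", "arguments": {
  "deltas": [
    [[40, -15, 13, 0, -5], [40, -45, 40, 5, -13], [40, -75, 67, 8, -22], [40, -107, 95, 8, -31], [40, -140, 124, 8, -40], [40, -172, 153, 8, -49], [40, -205, 182, 8, -58], [40, -240.5, 214, 8, -67.3], [40, -240.5, 214, 8, -67.3], [40, -240.5, 214, 8, -67.3], [40, -240.5, 214, 8, -67.3]]
  ]
}}

```text
time: 41.8
ee_pos: [0.4798, -0.1731, 0.268]
tcp_rot: [-1.813, -2.565, -0.0]
force: [-0.3, 0.3, -2.4]
opening: 0.647
```

Run:
```python
from h import *
o=get_obs();print(o["time"],o["ee_pos"],o["force"],o["opening"]*85,o["joint_pos"].round(2))
im=snap("wrist","w18.png")
for u in(260,280,360,375): print(u,[int(x) for x in im[172:190,u,0]])
print(go([.4804,-.1740,.1295],109.4))
```

```text
41.8 [ 0.47981443 -0.17305117  0.2680299 ] [-0.31893485  0.31561229 -2.36927928] 54.99285677355926 [ 1.03  0.51 -1.13  2.    0.55  0.99  1.54]
260 [212, 152, 99, 98, 96, 99, 101, 99, 98, 106, 126, 151, 169, 130, 155, 202, 201, 199]
280 [111, 114, 109, 98, 96, 96, 96, 98, 93, 102, 124, 149, 163, 173, 184, 196, 200, 196]
360 [105, 106, 101, 91, 85, 86, 89, 88, 86, 89, 94, 98, 100, 101, 103, 102, 102, 103]
375 [106, 105, 100, 91, 87, 88, 89, 86, 88, 91, 94, 99, 101, 101, 101, 101, 103, 103]
(array([-1.000e+00,  1.000e-01,  1.386e+02]), np.float64(0.1), np.float64(109.5), array([ 1.03,  0.51, -1.13,  2.  ,  0.55,  0.99,  1.54]))
```

View pics/w18.png

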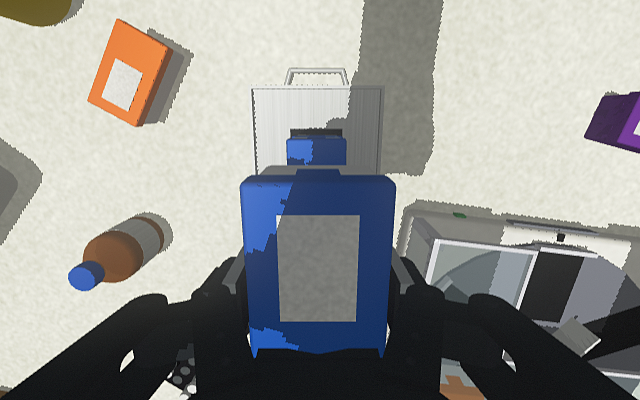

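Request:
{"name": "send_rows", "arguments": {
  "deltas": [
    [[40, -1, 0, 50, 0], [40, -1, 0, 95, 0], [40, -1, 0, 120, 0], [40, -1, 0, 132, 0], [40, -1, 0, 134.5, 0], [40, -1, 0, 134.5, 0], [40, -1, 0, 134.5, 0]]
  ]
}}

```text
time: 42.72
ee_pos: [0.4807, -0.1754, 0.1344]
tcp_rot: [1.814, 2.563, 0.0]
force: [0.6, 0.4, -2.4]
opening: 0.645
```

Run:
```python
from h import *
o=get_obs();print(o["time"],o["ee_pos"],o["force"],o["opening"]*85)
print(go([.4804,-.1740,.1292],109.4))
```

```text
42.725 [ 0.48067918 -0.17544082  0.13443   ] [ 0.6440679   0.37409479 -2.36431542] 54.789223529304344
(array([1.5, 0.2, 5.2]), np.float64(0.0), np.float64(109.4), array([ 0.88,  0.66, -0.94,  2.14,  0.81,  0.76,  1.31]))
```

Request:
{"name": "send_rows", "arguments": {
  "deltas": [
    [[40, 1.2, 0.2, 2, 0], [40, 1.2, 0.2, 3.5, 0], [40, 1.2, 0.2, 3.5, 0], [40, 1.2, 0.2, 3.5, 0]]
  ]
}}

```text
time: 43.22
ee_pos: [0.48, -0.1741, 0.1301]
tcp_rot: [-1.815, -2.564, 0.0]
force: [-0.5, -0.0, -3.2]
opening: 0.645
```

Run:
```python
from h import *
o=get_obs();print(o["time"],o["ee_pos"],o["force"],o["opening"]*85)
print(go([.4804,-.1740,.1292],109.4))
```

```text
43.225 [ 0.47997545 -0.17409953  0.13005112] [-4.87979179e-01 -2.80559670e-03 -3.19432186e+00] 54.8583802187609
(array([-0. ,  0.4,  0.9]), np.float64(0.0), np.float64(109.4), array([ 0.87,  0.66, -0.94,  2.14,  0.81,  0.75,  1.3 ]))
```

Request:
{"name": "send_rows", "arguments": {
  "deltas": [
    [[40, 0, 0.2, 0.7, 0], [40, 0, 0.2, 1.4, 0], [40, 0, 0.2, 1.4, 0]]
  ]
}}

```text
time: 43.6
ee_pos: [0.4802, -0.174, 0.1293]
tcp_rot: [1.814, 2.564, -0.001]
force: [-3.5, -1.1, 8.0]
opening: 0.648
```

Request:
{"name": "send_rows", "arguments": {
  "deltas": [
    [[55, 0, 0, 0, 0], [64, 0, 0, 0, 0], [70, 0, 0, 0, 0], [72, 0, 0, -20, 0], [75, 0, 0, -60, 0], [80, 0, 0, -115, 0], [80, 0, 0, -170, 0], [80, 0, 0, -190, 0], [80, 0, 0, -190, 0], [80, 0, 0, -190, 0]]
  ]
}}

```text
time: 44.85
ee_pos: [0.4794, -0.1743, 0.3172]
tcp_rot: [-1.814, -2.563, 0.001]
force: [-1.1, 0.6, -0.1]
opening: 0.935
```

```bash
python3 - <<'E'
from h import *
o=get_obs();print(o["time"],o["ee_pos"],o["joint_pos"].round(2))
im,c=cases("w19.png",.162); cases("w19b.png",.052,"orange")
snap("scene","s2.png")
print(go([.629,.170,.27],162))
E
python3 -c "
import cv2
im=cv2.imread('pics/s2.png');cv2.imwrite('pics/s2c.png',cv2.resize(im[100:350,210:430],None,fx=2.4,fy=2.4,interpolation=cv2.INTER_CUBIC))"
```

```text
44.85 [ 0.4793767  -0.17434084  0.31718623] [ 1.08  0.45 -1.18  1.93  0.48  1.08  1.61]
blue [ 288  134   60  101 4293] [ 476.9 -174.9   96.8   55.3   19.5]
blue [101 245  30  25 520] [ 612.9 -342.6   32.2   23.1  -33.7]
orange [ 116   33   71   93 2719] [ 444.4 -396.6   90.7   54.6  -10.2]
(array([274.6, 255.5,  47.4]), np.float64(-52.6), np.float64(109.4), array([ 1.08,  0.45, -1.18,  1.93,  0.48,  1.08,  1.61]))
```

View pics/w19.png

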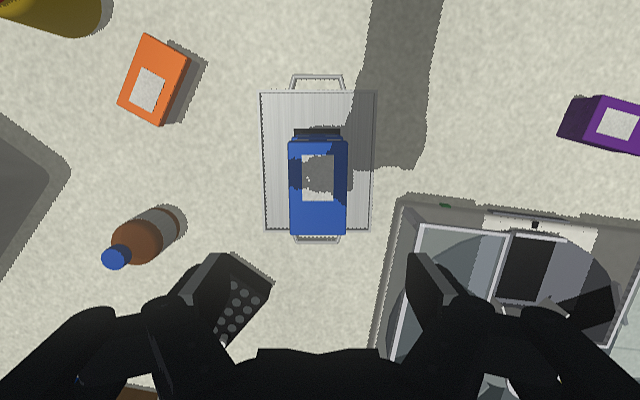

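View pics/s2c.png

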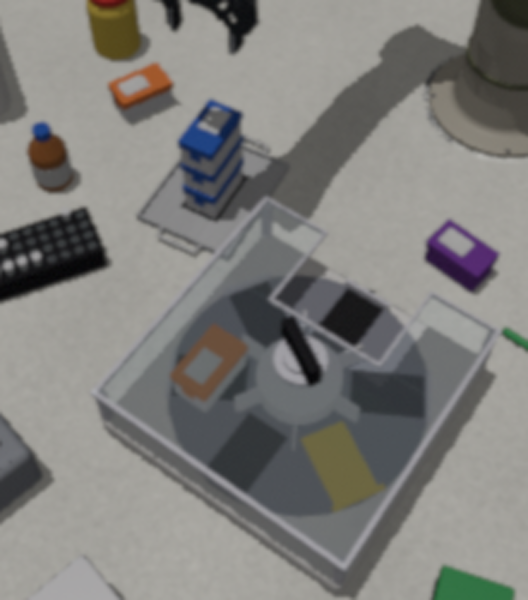

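Request:
{"name": "send_rows", "arguments": {
  "deltas": [
    [[80, 22, 21, 0, 10], [80, 45, 42, 0, 20], [80, 70, 65, 0, 30], [80, 95, 88, 5, 40], [80, 120, 112, 10, 50], [80, 145, 135, 20, 60], [80, 170, 158, 30, 70], [80, 195, 181, 40, 80], [80, 220, 205, 47, 90], [80, 245, 228, 47, 100], [80, 274.6, 255.5, 47, 110], [80, 274.6, 255.5, 47, 120]]
  ]
}}

```text
time: 46.5
ee_pos: [0.6297, 0.1742, 0.2702]
tcp_rot: [-3.127, 0.291, 0.003]
force: [-0.7, -1.2, -0.3]
opening: 0.942
```

Request:
{"name": "send_rows", "arguments": {
  "deltas": [
    [[80, 0, 0, 0, 7.3], [80, 0, 0, 0, 7.3], [80, 0, 0, 0, 7.3]]
  ]
}}

```text
time: 46.88
ee_pos: [0.6296, 0.17, 0.271]
tcp_rot: [3.104, -0.483, -0.001]
force: [0.4, 0.0, 0.5]
opening: 0.937
```

Run:
```python
from h import *
o=get_obs();print(o["time"],go([.629,.170,.137],-17.9))
im,c=cases("w20.png")
g=cv2.cvtColor(im,cv2.COLOR_BGR2GRAY)
mk=np.zeros_like(g); mk[120:290,270:370]=(g[120:290,270:370]<55)*255
n,l,st,_=cv2.connectedComponentsWithStats(mk)
for i in range(1,n):
    if st[i,4]>200: print("bar",st[i],rect(l==i,c,.168))
cases("w20b.png",.053,"yellow")
```

```text
46.875 (array([ -0.5,   0. , 134. ]), np.float64(0.2), np.float64(-17.7), array([-0.03,  0.51, -0.48,  1.71,  0.27,  0.99, -0.92]))
bar [ 306  148   23  104 1437] [629.7 171.4  84.6  17.1  71.7]
bar [292 259  16  31 229] [596.5 115.4  28.1  12.1  72.8]
yellow [ 282    6   72  110 6331] [666.4 284.  104.6  71.   72.2]
```

View pics/w20.png

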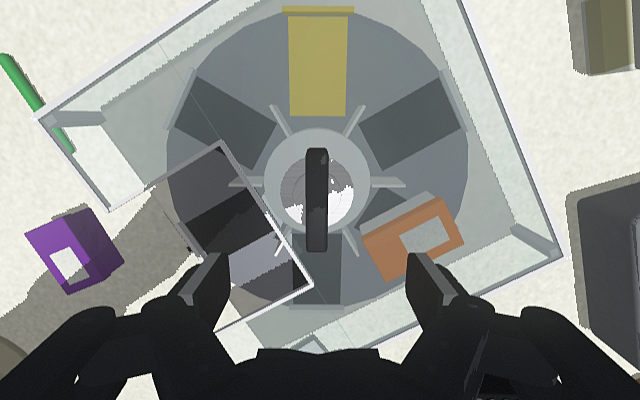

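Request:
{"name": "send_rows", "arguments": {
  "deltas": [
    [[60, -0.5, 0, 50, 0], [50, -0.5, 0, 100, 0], [50, -0.5, 0, 130, 0], [50, -0.5, 0, 134, 0], [10, -0.5, 0, 134, 0], [10, -0.5, 0, 134, 0], [10, -0.5, 0, 134, 0], [10, -0.5, 0, 134, 0]]
  ],
  "grip_force": 100
}}

```text
time: 47.98
ee_pos: [0.6289, 0.1708, 0.1395]
tcp_rot: [-3.103, 0.487, -0.001]
force: [-5.7, 1.0, 5.9]
opening: 0.186
```

Request:
{"name": "send_rows", "arguments": {
  "deltas": [
    [[10, 0, 0, 0, -2], [10, 0, 0, 0, -6], [10, 0, 0, 0, -12], [10, 0, 0, 0, -18], [10, 0, 0, 0, -24], [10, 0, 0, 0, -30], [10, 0, 0, 0, -36], [10, 0, 0, 0, -42], [10, 0, 0, 0, -48], [10, 0, 0, 0, -54], [10, 0, 0, 0, -60], [10, 0, 0, 0, -66]]
  ]
}}

```text
time: 49.48
ee_pos: [0.627, 0.1703, 0.1395]
tcp_rot: [2.866, 1.287, -0.004]
force: [-13.8, -1.7, 11.7]
opening: 0.192
```

Request:
{"name": "send_rows", "arguments": {
  "deltas": [
    [[10, 0, 0, 0, -6], [10, 0, 0, 0, -12], [10, 0, 0, 0, -18], [10, 0, 0, 0, -24], [10, 0, 0, 0, -30], [10, 0, 0, 0, -36], [10, 0, 0, 0, -42], [10, 0, 0, 0, -47], [10, 0, 0, 0, -51], [10, 0, 0, 0, -54], [10, 0, 0, 0, -54]]
  ]
}}

```text
time: 50.85
ee_pos: [0.6266, 0.1687, 0.1395]
tcp_rot: [1.973, 2.444, -0.008]
force: [-16.0, -6.7, 16.3]
opening: 0.192
```

Request:
{"name": "send_rows", "arguments": {
  "deltas": [
    [[30, 0, 0, 0, 0], [50, 0, 0, 0, 0], [70, 0, 0, -5, 0], [80, 0, 0, -50, 0], [80, 0, 0, -100, 0], [80, 0, 0, -140, 0], [80, 0, 0, -160, 0], [80, 0, 0, -160, 0], [80, 0, 0, -160, 0]]
  ]
}}

```text
time: 51.98
ee_pos: [0.629, 0.1694, 0.2961]
tcp_rot: [-1.974, -2.443, 0.003]
force: [1.3, 0.7, -1.6]
opening: 0.939
```

Run:
```python
from h import *
o=get_obs();print(o["time"],o["ee_pos"],o["joint_pos"].round(2)); print(go([.40,-.33,.30],109))
cases("w21.png",.053,"yellow")
```

```text
51.975 [0.62897077 0.16944602 0.29610176] [ 0.3   0.66 -1.08  1.66  0.61  1.2   0.85]
(array([-440.2, -328.7,   -3. ]), np.float64(-6.9), np.float64(102.1), array([ 0.3 ,  0.66, -1.08,  1.66,  0.61,  1.2 ,  0.85]))
yellow [ 284   12   68  103 5680] [510.3 144.1 105.   71.9  12.1]
```

View pics/w21.png

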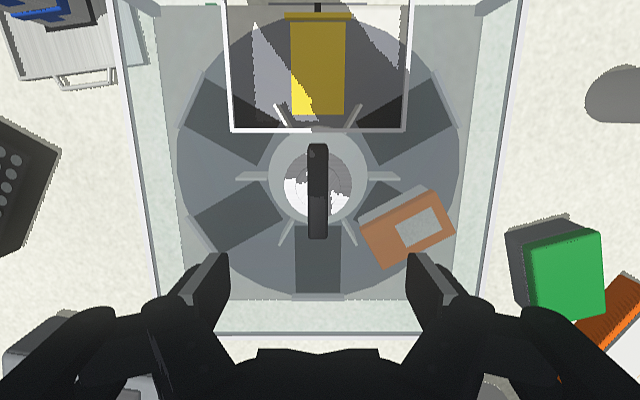

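Run:
```python
from h import *
print(go([.445,-.397,.28],79.8))
```

```text
(array([-515.2, -298.8,   16.8]), np.float64(22.3), np.float64(102.1), array([ 0.3 ,  0.66, -1.08,  1.66,  0.61,  1.21,  0.85]))
```

Request:
{"name": "send_rows", "arguments": {
  "deltas": [
    [[80, -30, -17, 0, 2], [80, -75, -43, 0, 4], [80, -125, -72, 0, 6], [80, -175, -101, 0, 8], [80, -225, -130, 0, 10], [80, -275, -159, 0, 12], [80, -325, -188, 0, 14], [80, -375, -217, 0, 16], [80, -425, -246, 5, 18], [80, -475, -275, 10, 20], [80, -515, -299, 17, 22], [80, -515, -299, 17, 22.3]]
  ]
}}

```text
time: 53.52
ee_pos: [0.4423, -0.4002, 0.2778]
tcp_rot: [-2.414, -2.005, 0.002]
force: [-0.1, 0.8, 0.9]
opening: 0.94
```

Request:
{"name": "send_rows", "arguments": {
  "deltas": [
    [[80, 0, 0, 0, 0], [80, 0, 0, 0, 0], [80, 0, 0, 0, 0]]
  ]
}}

```text
time: 53.9
ee_pos: [0.4458, -0.3952, 0.2809]
tcp_rot: [2.407, 2.018, -0.0]
force: [0.5, -0.4, 0.2]
opening: 0.94
```

Run:
```python
from h import *
o=get_obs();print(o["time"],o["ee_pos"],o["joint_pos"].round(2))
cases("w22.png",.052,"orange");
```

```text
53.9 [ 0.44580392 -0.39516361  0.28088996] [ 1.33  0.59 -1.08  1.81  0.59  1.1   1.43]
orange [ 292  152   47   59 1492] [ 453.8 -399.6   69.6   54.7  -10.1]
```

View pics/w22.png

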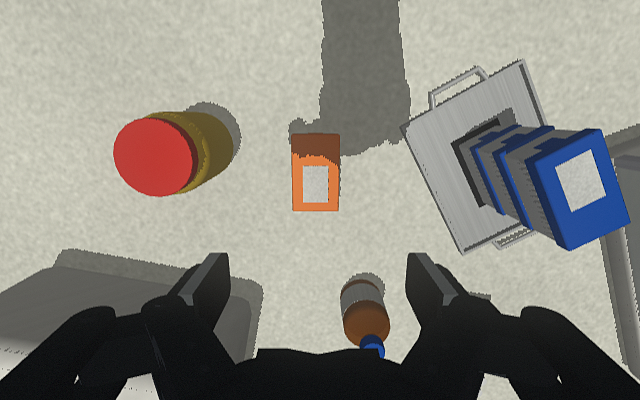

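Run:
```python
from h import *
im=cv2.imread("pics/w22.png");c=cal("wrist");hsv=cv2.cvtColor(im,cv2.COLOR_BGR2HSV)
mk=cv2.inRange(hsv,(3,120,40),(18,255,255)); mk[:,:270]=0; mk[:,360:]=0; mk[240:]=0; mk=cv2.morphologyEx(mk,cv2.MORPH_CLOSE,np.ones((7,7)))
r=rect(mk,c,.052);print(r)
print(go([r[0]/1000,r[1]/1000,.02],79.8))
```

```text
[ 443.3 -397.6   91.1   55.3  -10.2]
(array([ -2.5,  -2. , 260.9]), np.float64(0.1), np.float64(79.9), array([ 1.33,  0.59, -1.08,  1.81,  0.59,  1.1 ,  1.43]))
```

Request:
{"name": "send_rows", "arguments": {
  "deltas": [
    [[76, -2.5, -1.6, 50, 0], [76, -2.5, -1.6, 105, 0], [76, -2.5, -1.6, 160, 0], [72, -2.5, -1.6, 210, 0], [70, -2.5, -1.6, 245, 0], [70, -2.5, -1.6, 261, 0], [70, -2.5, -1.6, 261, 0], [70, -2.5, -1.6, 261, 0]]
  ]
}}

```text
time: 54.95
ee_pos: [0.444, -0.3987, 0.0211]
tcp_rot: [2.408, 2.015, 0.001]
force: [0.4, -0.1, -0.1]
opening: 0.821
```

Run:
```python
from h import *
o=get_obs();print(o["time"],o["ee_pos"],o["force"],o["joint_pos"].round(2),go([.4437,-.3976,.02],79.8))
snap("wrist","w23.png")
```

```text
54.95 [ 0.44402127 -0.39873654  0.02107313] [ 0.39583412 -0.05981639 -0.11825587] [ 1.14  0.87 -0.79  2.    1.    0.71  1.09] (array([ 1.1, -0.5,  1.1]), np.float64(0.0), np.float64(79.8), array([ 1.14,  0.87, -0.79,  2.  ,  1.  ,  0.71,  1.09]))
```

View pics/w23.png

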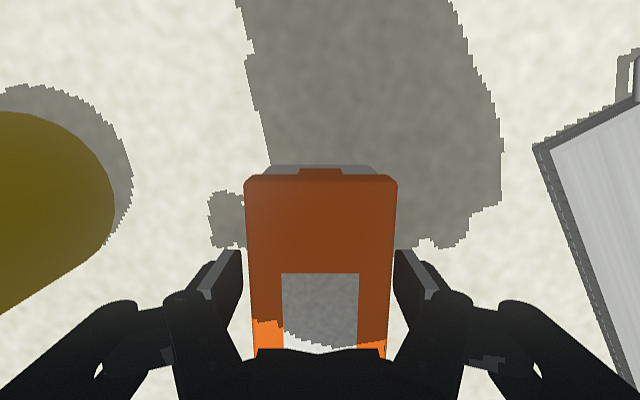

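Well centred. Grip and lift.

Request:
{"name": "send_rows", "arguments": {
  "deltas": [
    [[40, 0.8, 0, 0, 0], [40, 0.8, 0, 0, 0], [40, 0.8, 0, 0, 0], [40, 0.8, 0, 0, 0], [40, 0.8, 0, 0, 0]]
  ],
  "grip_force": 75
}}

```text
time: 55.62
ee_pos: [0.4438, -0.3983, 0.0212]
tcp_rot: [2.408, 2.014, -0.0]
force: [-2.4, -1.3, 8.3]
opening: 0.64
```

Request:
{"name": "send_rows", "arguments": {
  "deltas": [
    [[40, 0, 0, -15, 0], [40, 0, 0, -50, 0], [40, 0, 0, -105, 0], [40, 0, 0, -160, 0], [40, 0, 0, -210, 0], [40, 0, 0, -250, 0], [40, 0, 0, -270, 0], [40, 0, 0, -270, 0]]
  ]
}}

```text
time: 56.62
ee_pos: [0.4434, -0.3977, 0.2906]
tcp_rot: [2.409, 2.014, -0.0]
force: [0.2, -0.5, -3.3]
opening: 0.639
```

Run:
```python
from h import *
o=get_obs();print(o["time"],o["ee_pos"],o["force"],o["opening"]*85,o["joint_pos"].round(2));print(go([.5155,.1452,.29],102.1))
```

```text
56.625 [ 0.44337464 -0.39770565  0.29057132] [ 0.16517533 -0.48571922 -3.34158434] 54.356085735129035 [ 1.33  0.58 -1.08  1.8   0.57  1.12  1.45]
(array([ 5.471e+02, -2.500e+01, -2.000e-01]), np.float64(-22.3), np.float64(79.8), array([ 1.33,  0.58, -1.08,  1.8 ,  0.57,  1.12,  1.45]))
```

Request:
{"name": "send_rows", "arguments": {
  "deltas": [
    [[40, 10, 20, 0, 0], [40, 35, 55, 0, -2], [40, 70, 90, 0, -4], [40, 115, 115, 0, -6], [40, 165, 125, 0, -8], [40, 215, 128, 0, -10], [40, 265, 125, 0, -12], [40, 315, 110, 0, -14], [40, 362, 85, 0, -16], [40, 408, 58, 0, -18], [40, 452, 30, 0, -20], [40, 495, 3, 0, -22.3]]
  ]
}}

```text
time: 58.12
ee_pos: [0.532, 0.09, 0.2877]
tcp_rot: [-1.971, -2.444, 0.003]
force: [0.9, -0.0, -0.9]
opening: 0.644
```

Run:
```python
from h import *
o=get_obs();print(o["time"],o["ee_pos"],o["force"],o["opening"]*85,o["joint_pos"].round(2));print(go([.5155,.1452,.20],102.1))
```

```text
58.125 [0.53204802 0.09000567 0.28772232] [ 0.87904144 -0.02965069 -0.88175813] 54.72557061346829 [ 0.52  0.54 -1.16  1.91  0.56  1.07  0.91]
(array([57.4, -4.2, 87.8]), np.float64(0.1), np.float64(102.2), array([ 0.52,  0.54, -1.16,  1.91,  0.56,  1.07,  0.91]))
```

Request:
{"name": "send_rows", "arguments": {
  "deltas": [
    [[40, 35, -2, 20, 0], [40, 57, -4, 60, 0], [40, 57, -4, 88, 0], [40, 57, -4, 88, 0], [40, 57, -4, 88, 0]]
  ]
}}

```text
time: 58.75
ee_pos: [0.5178, 0.144, 0.2017]
tcp_rot: [-1.974, -2.443, 0.0]
force: [0.3, 1.1, -1.9]
opening: 0.639
```

Run:
```python
from h import *
o=get_obs();print(o["time"],o["ee_pos"],o["force"],o["opening"]*85,o["joint_pos"].round(2));print(go([.5155,.1452,.0735],102.1))
im=snap("wrist","w24.png")
for u in(260,280,360,375): print(u,[int(x) for x in im[165:195,u,2]])
```

```text
58.75 [0.51778693 0.14397017 0.20168184] [ 0.26529038  1.1127112  -1.85569794] 54.300770176882104 [ 0.33  0.62 -1.05  2.02  0.69  0.91  0.69]
(array([  1.6,  -1.9, 128.2]), np.float64(0.0), np.float64(102.1), array([ 0.33,  0.62, -1.05,  2.02,  0.69,  0.91,  0.69]))
260 [157, 155, 159, 156, 157, 156, 157, 160, 156, 127, 112, 114, 117, 120, 116, 119, 119, 126, 133, 136, 137, 137, 138, 138, 137, 138, 137, 137, 139, 138]
280 [142, 115, 116, 117, 117, 117, 118, 117, 117, 117, 117, 116, 118, 119, 118, 117, 120, 128, 131, 137, 138, 136, 138, 138, 138, 138, 138, 137, 140, 137]
360 [101, 116, 113, 112, 113, 113, 113, 112, 113, 112, 113, 115, 115, 114, 116, 116, 118, 124, 132, 133, 134, 135, 136, 136, 136, 136, 137, 136, 137, 137]
375 [82, 80, 81, 83, 81, 80, 79, 80, 80, 103, 115, 117, 115, 115, 112, 114, 116, 123, 132, 134, 134, 135, 134, 135, 136, 137, 135, 135, 137, 136]
```

View pics/w24.png

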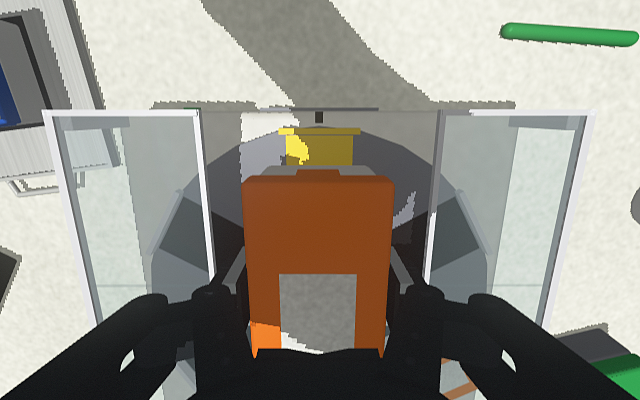

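Request:
{"name": "send_rows", "arguments": {
  "deltas": [
    [[40, 1.2, -1, 40, 0], [40, 1.2, -1, 75, 0], [40, 1.2, -1, 95, 0], [40, 1.2, -1, 108, 0], [40, 1.2, -1, 108, 0], [40, 1.2, -1, 108, 0]]
  ]
}}

```text
time: 59.55
ee_pos: [0.5171, 0.1451, 0.0946]
tcp_rot: [1.974, 2.443, 0.002]
force: [-0.1, -0.9, -1.8]
opening: 0.645
```

Run:
```python
from h import *
o=get_obs();print(o["time"],o["ee_pos"],o["force"],o["opening"]*85);print(go([.5164,.1454,.0738],102.1))
```

```text
59.55 [0.51713638 0.14510028 0.09459381] [-0.06538474 -0.88805891 -1.83911361] 54.79624029619389
(array([ 0.4, -0.7, 20.8]), np.float64(0.0), np.float64(102.1), array([ 0.21,  0.74, -0.9 ,  2.11,  0.9 ,  0.74,  0.5 ]))
```

Request:
{"name": "send_rows", "arguments": {
  "deltas": [
    [[40, 0.3, -0.5, 8, 0], [40, 0.3, -0.5, 14, 0], [40, 0.3, -0.5, 18.5, 0], [40, 0.3, -0.5, 18.5, 0], [40, 0.3, -0.5, 18.5, 0]]
  ]
}}

```text
time: 60.18
ee_pos: [0.516, 0.1452, 0.0752]
tcp_rot: [-1.974, -2.444, 0.0]
force: [-1.2, 0.5, -2.7]
opening: 0.646
```

Request:
{"name": "send_rows", "arguments": {
  "deltas": [
    [[40, 0, 0, 1, 0], [40, 0, 0, 2, 0], [40, 0, 0, 2, 0]]
  ]
}}

```text
time: 60.55
ee_pos: [0.5161, 0.1453, 0.0742]
tcp_rot: [1.974, 2.443, 0.001]
force: [-3.8, -0.7, 10.8]
opening: 0.638
```

Request:
{"name": "send_rows", "arguments": {
  "deltas": [
    [[52, 0, 0, 0, 0], [62, 0, 0, 0, 0], [68, 0, 0, 0, 0], [68, 0, 0, -5, 0], [70, 0, 0, -40, 0], [75, 0, 0, -90, 0], [80, 0, 0, -145, 0], [80, 0, 0, -195, 0], [80, 0, 0, -220, 0], [80, 0, 0, -220, 0], [80, 0, 0, -220, 0]]
  ]
}}

```text
time: 61.92
ee_pos: [0.5156, 0.1445, 0.2924]
tcp_rot: [-1.974, -2.443, 0.002]
force: [-0.2, -0.8, -0.3]
opening: 0.938
```

Run:
```python
from h import *
o=get_obs();print(o["time"],o["ee_pos"],o["force"])
im=snap("wrist","w25.png");c=cal("wrist");hsv=cv2.cvtColor(im,cv2.COLOR_BGR2HSV)
mk=cv2.inRange(hsv,(3,120,40),(18,255,255)); mk=cv2.morphologyEx(mk,cv2.MORPH_CLOSE,np.ones((7,7)))
n,l,st,_=cv2.connectedComponentsWithStats(mk)
for i in range(1,n):
    if st[i,4]>600: print(st[i],rect(l==i,c,.105))
im=snap("top","t2.png")
cv2.imwrite("pics/t2c.png",cv2.resize(im[115:285,210:450],None,fx=3.3,fy=3.3,interpolation=cv2.INTER_CUBIC))
```

```text
61.925 [0.51564553 0.14454944 0.29240362] [-0.21533543 -0.76988984 -0.2936505 ]
[ 291  137   55   88 3396] [515.5 145.4  92.7  55.3  12.1]
[ 357  293   66   64 1811] [667.9 266.8  66.1  62.8 -47.5]
```

View pics/w25.png

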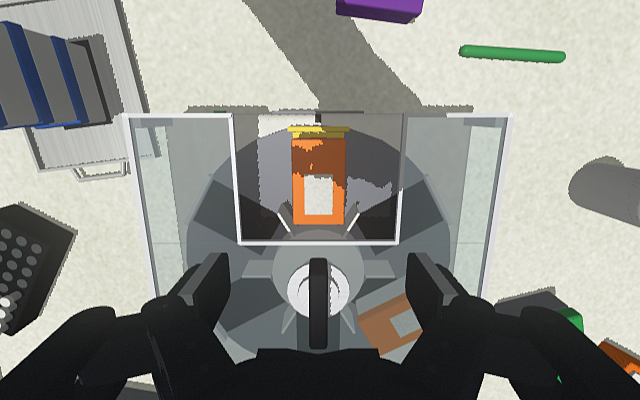

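View pics/t2c.png

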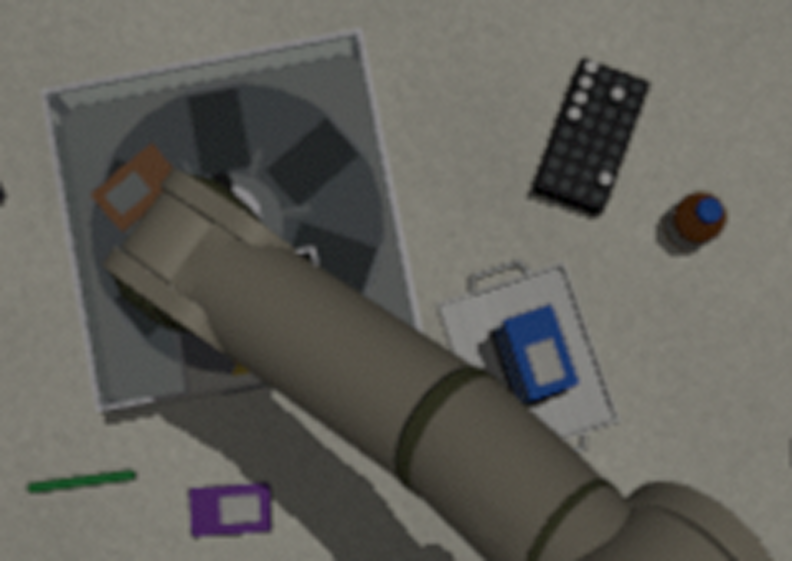

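Request:
{"name": "send_rows", "arguments": {
  "deltas": [
    [[80, -30, 0, -20, 0], [80, -70, 0, -50, 0], [80, -115, 0, -80, 0], [80, -160, 0, -100, 0], [80, -205, 0, -110, 0], [80, -250, 0, -110, 0], [80, -280, 0, -110, 0], [80, -280, 0, -110, 0], [80, -280, 0, -110, 0]]
  ]
}}

```text
time: 63.15
ee_pos: [0.5746, -0.1278, 0.4024]
tcp_rot: [-1.972, -2.444, -0.0]
force: [-0.4, 0.7, 0.1]
opening: 0.937
```

Run:
```python
from h import *
o=get_obs();print(o["time"],o["ee_pos"],o["force"])
im,c=cases("w26.png",.162)
g=snap("scene","s3.png"); cv2.imwrite("pics/s3c.png",cv2.resize(g[100:350,210:430],None,fx=2.4,fy=2.4,interpolation=cv2.INTER_CUBIC))
```

```text
63.15 [ 0.57457475 -0.12780091  0.40241407] [-0.4264306   0.72745934  0.13550915]
blue [ 265   37   60   91 3080] [ 481.1 -173.1   90.7   55.3   19.5]
blue [124 171  25  21 368] [ 630.8 -341.1   30.5   23.3  -52.7]
```

View pics/w26.png

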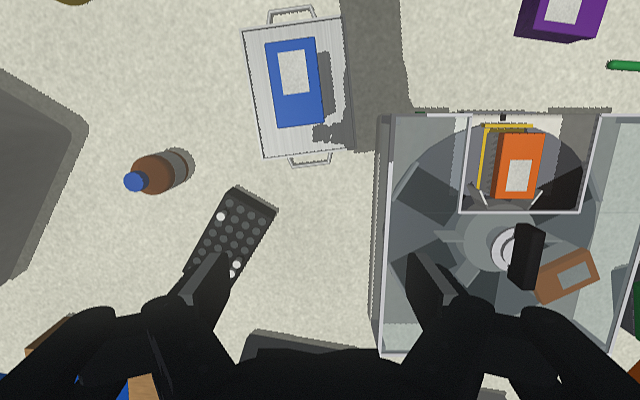

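View pics/s3c.png

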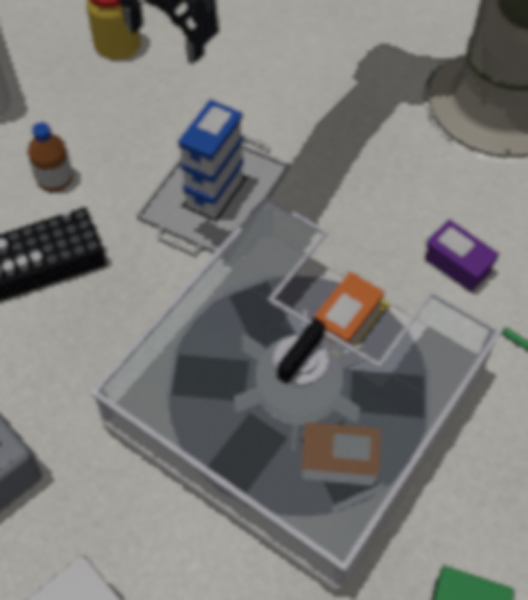

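```bash
python3 -c "
from plant import *
print(finish_job())"
```

```text
the job is handed in; nothing more can be done
None
```

The job is done and handed in at about 63 s of the 210 s allowed. The carousel held three blue-lidded cases, and all three are now in one column on the black pad. The returned orange case is in the yellow bay, and the other orange case stayed in its bay.

**Last checks**
- **Column:** the top case measures (481, -173) mm at 19.5°, against the pad's (480, -174) mm at 19.4°. The lower two had read 2–3 mm off in opposite directions. I put that down to camera bias, and the column looks square and upright in the scene picture.
- **Returned case:** it measures (515.5, 145.4) mm at 12.1°, and the bay centre is (515.5, 145.2) mm along 12.1°. It touched down at the height expected for lying flat on the bay floor.
- **Bystanders:** I touched none of them. In the last pictures those in view stand as they did before.

**Not as expected**
- **First drum turn:** it ended about 7° past the intended angle, probably because the bar slipped in a 40 N grip. I measured the case's real position and took it out cleanly; the later turns at 100 N came out right.
- **Cases in the carousel:** they lay about 60° off the radius in their bays from the start. The orange case that stays there is still skewed that way; I put the returned case along the radius, as described.
- **First placing:** setting down the first case pressed on the tray with about 26 N, under the limit.

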